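Change the sample plate on the plate shaker

TASK

The plate in the shaker is done: press it back against the spring-loaded clamp, tip it out from under the hold-down lips and put it squarely on the empty sloped stand. Then take the plate from the other stand and load it in the shaker the same way, pressing the clamp back with its front end, so that it lies flat in the nest, pushed by the clamp against the far stop. Keep both plates right way up and leave the timer, beaker, marker and forceps where they are.

Things in the scene. Friction and masses are not known exactly. Their poses are not given: they have to be found in the camera images.
- plate_done: Flat white sample plate, 130 long (its x) x 60 wide (its y) x 14 mm thick, two rows of five dark rubber well caps on top, 0.16 kg; at the start it lies in the shaker's nest. Origin: centre of its underside; z: out of its top. It is the same both ways round.
- plate_next: A second plate of the same shape and size; at the start it lies on one of the two sloped stands, its x axis pointing up the slope.
- shaker: Plate shaker, fixed, grey case about 190 x 140 mm with an aluminium nest on top. Origin on the worktop under the nest centre; x runs from the sprung clamp (front, -x) to the fixed far stop (+x), y across, z up. The spring bracket behind the clamp ends at x = -108 mm and is lower than the clamp.
- nest (a point): Centre of the nest on the bed, 84 mm above the worktop, axes as the shaker's; a loaded plate's underside centre lies here. The bed is 44 mm wide: a plate overhangs it 8 mm each side, with 20 mm free below for fingertips. Four round-topped side pins at x = -45 and +48 mm, 66 mm apart inside, rise 10 mm above the bed.
- far_stop (a point): Point on the bed at the far stop's inner face, x = +65 mm from the nest. The stop's lip reaches 6 mm in (to x = +59 mm), between 16.5 and 20.5 mm above the bed. Between lip and claw only 128 mm are free even with the clamp fully back, so a plate cannot go straight down: front end first, low and tilted, under the claw.
- clamp_face (a point): Clamp bar's face at bed height, mid width; moves with the bar. Bar 60 mm wide, 16 mm thick, its top 23 mm above the bed. At its top a claw 50 mm wide reaches 10 mm in (+x); the claw's underside slopes from 17 mm above the bed at the face up to 22 mm at the tip; its top is about 26 mm above the bed.
- clamp (a joint): Travel of the sprung clamp bar in m: 0 at rest with the nest empty (face at shaker x = -61 mm), grows to 0.018 as it is pressed back to the shaker's front (-x; face at -79 mm). Reads 0.004 with a plate loaded. Spring force 3.5 N at 0, 7.5 N at 0.018; it springs forward again at once.
- stand_full_cradle: Cradle of the fixed grey metal sloped stand that holds plate_next at the start. Origin 60.5 mm above the worktop, on the slope where a plate's underside centre rests; x up the slope (0.56 rad above level, low end at the front), y across, z out of the slope. Slope 44 mm wide, free beside it at mid length; 12 mm high ledge at x = -66 mm; side pins at x = +-45 mm, 66 mm apart, 10 mm high.
- stand_free_cradle: The same cradle on the other stand, which is empty at the start.
- timer: White bench timer, 62 x 64 x 18 mm; leave it alone. Origin: centre of its underside.
- beaker: Glass beaker, 80 mm across, 97 mm tall; leave it alone. Origin: centre of its underside.
- marker: Marker pen, 132 mm, lying beside one stand; leave it alone. Origin: centre of its underside.
- forceps: Steel forceps, 118 mm, lying beside the other stand; leave them alone. Origin: centre of their underside.

How it is judged:
By the outcome, as a careful person would: the job done as asked, in the order asked, and still so for the second after the job is handed in, with the robot touching nothing.
It also fails if it takes over 64 s, if anything falls off the work surface, if the arm or the gripper's body presses on something with over 40 N, if the wrist force passes 120 N, or if a joint passes its speed limit or range.

ROBOT

A 6-joint arm with a two-finger parallel gripper is mounted at the origin on a cart in front of the work surface, level with it; the furniture and walls round the work are solid. World frame = base frame: x ahead of the robot, y to its left, z up, the work surface at z = 0. Lengths are in mm, angles in degrees, forces in N, time in s.
With the tool pointing down it reaches from about 350 to 850 mm from the base axis. Payload 8.1 kg.
Tool frame: the origin (TCP) lies midway between the tips of the shut fingers; the grasp point (between the pads) lies 19 mm behind it; z points along the fingers, y is the line along which they close (so a half turn about z gives the same grasp; the last joint's range is limited). The gripper opens to 85 mm and grips with 20 to 120 N. Pads are 22 mm wide; open, the fingers measure 114 mm over their backs; the gripper's body (76 mm by 85 mm) begins 54 mm behind the grasp point. The pads swing forward as they close: fully open they stand 13 mm farther back than shut.
Start: joints at [71.711, 7.471, 85.268, -0, 87.261, -4.893], TCP at [138.983, 583.686, 231.292] pointing down, gripper open.
Joint ranges: [-169.43, 169.43], [-51.17, 129.36], [1.28, 143.12], [-76.62, 256.62], [0, 156.53], [-152.29, 152.29]. Speed limits (degrees/s): [136.94, 136.94, 159.86, 180, 180, 180].

INTERFACE

Orientations are given as [roll, pitch, yaw] about the fixed x, y, z axes, in that order (R = Rz(yaw) Ry(pitch) Rx(roll)).
In Python, from bench import r gives the robot as it stands.
- The arm moves only by the tool apply_moves, never from a script. Its argument "steps" is a list of rows, each a list of 7 numbers: the opening, from -1 (shut) to 1 (fully open), then the shift along the tool's x, y, z in mm, then the turn, a rotation vector about the tool's x, y, z in units of 5 degrees (1.0 is 5 degrees). A call has exactly 8 rows; each row shifts and turns the commanded pose from where the row before left it, along the tool's axes as they then stand; what a row does not reach is not made up. A row lasts 1/10 s, in which the tool goes at most 50 mm and 8.59 degrees, less where a joint would pass 70% of its speed; a pose out of reach is approached as far as the arm can. A call is refused whole if a number of a shift passes 50 or a number of a turn 1, either way. A call with a gripper value outside its range is refused whole. The fingers move at their own pace and stop on an object; "squeeze" is the grip in N (left out, the last holds). Time passes only in rows, so rows that do not move let the fingers close, or fill a call up. It gives the time, the measured TCP pose, the force, the opening and the grip force at its end, in the units of the state.
- r.sense(): the state, without advancing time (a new reading comes with each control period).
- r.snapshot(name): name is "scene" or "top"; returns a dict with "color" (384x512x3 uint8, blue, green, red), "depth" (384x512 float32, mm along the optical axis (not along the pixel's ray), 0 where there is no reading), "mtx" (3x3 intrinsics, pixels), "dist" ([k1, k2, p1, p2, k3] as OpenCV has them; the pictures are not rectified), "T" (4x4, takes a point from camera to world coordinates). Camera axes: x right, y down, z forward; pixel columns grow to the right and rows downward; lengths in mm; the calibration is good to about 2 mm. A picture is of the moment at which its call begins.
- r.hand_in(): hands the job in; it is judged then, once.
The state is a dict: "time": time; "joint_pos": joint angles; "qd": joint speeds; "joint_efforts": joint torques, N m; "tool_pos": TCP position; "tcp_rot": TCP orientation; "ft_force": force on the tool from outside, world axes, zero at the start; "wrist_torque": the same for the moment, N m; "finger_gap": finger opening in mm; "grip_force": force on a finger pad.
Only numpy, scipy, OpenCV 4.12 (cv2) and the standard library are available. Lean on these libraries where they do the work, as an engineer would, in place of code of your own. Each camera call takes 0.05 s, during which the arm holds its last target. There are 200 camera calls.

## Working session

There is one attempt and no reset: what is moved stays moved. The work goes in short steps, Python scripts to look and compute and a tool call to move; the robot and the scene stay as the last step left them, time stands still between calls to the robot, and variables do not carry over. Pictures are saved under pics/ and viewed, at most 10 in all, crops included, and the job is handed in when it is done.

Besides the shell and the picture viewer there is one more tool, called after ">>>" as name(argument=value, ...) on one line, values as JSON. apply_moves: Moves the arm, as the interface text tells. Its arguments: {"type":"object","properties":{"steps":{"type":"array"},"squeeze":{"type":"number"}},"required":["steps"]}

```bash
ls; mkdir -p pics
python3 - <<'E'
from bench import r
import cv2,numpy as np,pickle
for n in("scene","top"):
    s=r.snapshot(n); pickle.dump(s,open(f"{n}.pkl","wb")); cv2.imwrite(f"pics/{n}0.png",cv2.resize(s["color"],(768,576),interpolation=cv2.INTER_CUBIC))
    print(n,s["mtx"].tolist(),s["dist"],np.round(s["T"],3).tolist())
print(r.sense())
E
```

```text
pics
scene [[349.72825165436353, 0.0, 256.5044827385909], [0.0, 349.72825165436353, 187.5306017168668], [0.0, 0.0, 1.0]] [0.00144818 0.         0.         0.         0.        ] [[0.859, -0.373, 0.351, 112.918], [-0.512, -0.605, 0.61, -685.37], [-0.015, -0.704, -0.71, 914.368], [0.0, 0.0, 0.0, 1.0]]
top [[480.77465613710643, 0.0, 246.83432676808283], [0.0, 480.77465613710643, 198.14528543666808], [0.0, 0.0, 1.0]] [0.049254 0.       0.       0.       0.      ] [[-0.025, -0.984, 0.178, 306.067], [-0.999, 0.029, 0.02, -5.583], [-0.025, -0.177, -0.984, 1284.461], [0.0, 0.0, 0.0, 1.0]]
{'time': 0.1, 'joint_pos': array([ 7.17122999e+01,  7.50905909e+00,  8.53227467e+01,  3.86856297e-03,
        8.72603213e+01, -4.89354343e+00]), 'qd': array([ 0.01099749, -0.09684779, -0.05609198, -0.00064713, -0.08428889,
        0.04591227]), 'joint_efforts': array([ 8.19093002e-04, -5.70951140e+01, -5.01944733e+01, -2.61841051e-04,
        8.17223859e-03,  3.86624663e-06]), 'tool_pos': array([138.79779101, 583.23372964, 230.37007818]), 'tcp_rot': array([-1.79908538e+02, -1.17086225e-02,  1.66605646e+02]), 'ft_force': array([0.34000056, 0.47086984, 0.32625759]), 'wrist_torque': array([ 0.0263432 ,  0.01635143, -0.02731329]), 'grip_force': 0.0, 'finger_gap': 85.50255454222368}
```

View pics/scene0.png

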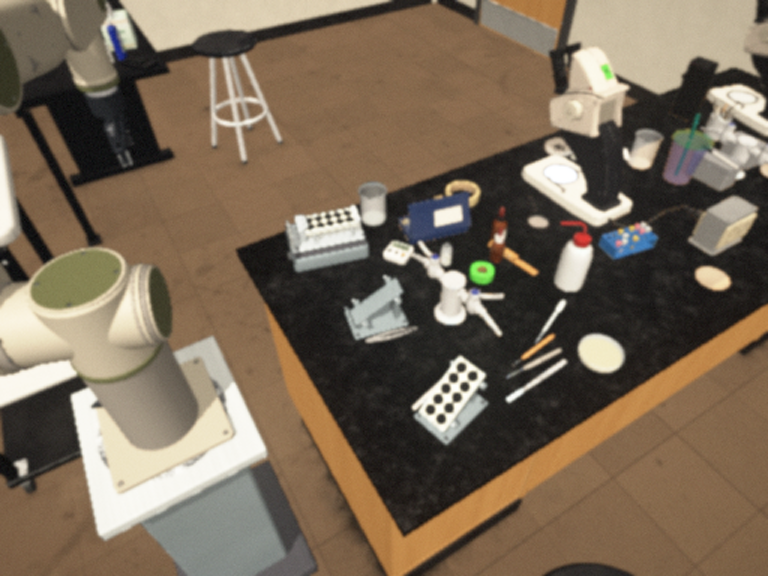

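View pics/top0.png

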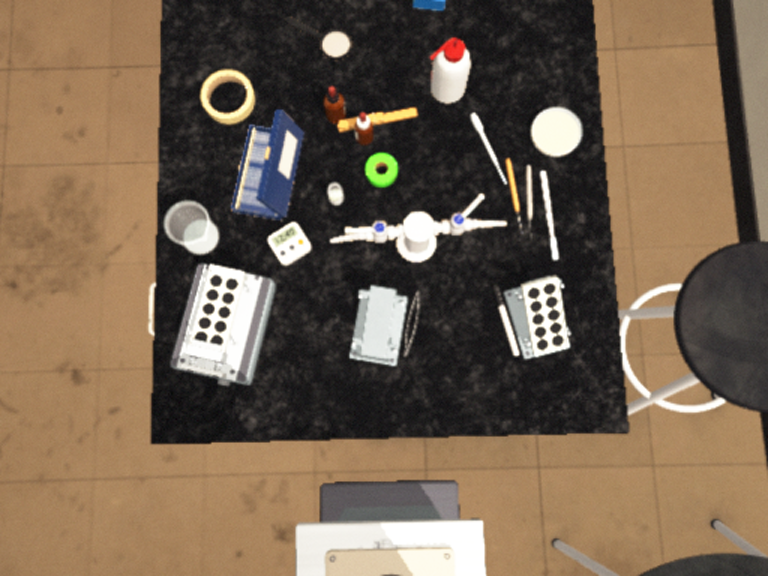

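The scene shows the shaker at the left, (210,320) in the top view. The free stand is in the middle at (380,325), with the forceps beside it. The full stand is at the right at (540,318), with the marker beside it.

```bash
cat > h.py <<'E'
import numpy as np,cv2,pickle
from scipy.spatial.transform import Rotation as R
def load(n): return pickle.load(open(f"{n}.pkl","rb"))
def ray(s,uv):
    p=cv2.undistortPoints(np.array(uv,float).reshape(-1,1,2),s["mtx"],s["dist"]).reshape(-1,2)
    return np.c_[p,np.ones(len(p))]@s["T"][:3,:3].T, s["T"][:3,3]
def atz(s,uv,z):
    d,o=ray(s,uv); return o+d*((z-o[2])/d[:,2])[:,None]
def cloud(s):
    h,w=s["depth"].shape; u,v=np.meshgrid(np.arange(w),np.arange(h)); uv=np.c_[u.ravel(),v.ravel()]
    d,o=ray(s,uv); P=o+d*s["depth"].ravel()[:,None]; P[s["depth"].ravel()==0]=np.nan
    return P.reshape(h,w,3)
def proj(s,P):
    T=np.linalg.inv(s["T"]); return cv2.projectPoints(np.asarray(P,float).reshape(-1,1,3),cv2.Rodrigues(T[:3,:3])[0],T[:3,3],s["mtx"],s["dist"])[0].reshape(-1,2)
def caps(s,box,thr=90):
    u0,u1,v0,v1=box; g=cv2.cvtColor(s["color"],cv2.COLOR_BGR2GRAY)[v0:v1,u0:u1]
    G=cv2.resize(g,None,fx=4,fy=4,interpolation=cv2.INTER_CUBIC)
    n,l,st,c=cv2.connectedComponentsWithStats((G<thr).astype(np.uint8))
    return [((c[i][0]-1.5)/4+u0,(c[i][1]-1.5)/4+v0,st[i][4]/16) for i in range(1,n) if 8<st[i][4]/16<90]
E
python3 - <<'E'
from h import *
s=load("top"); c=s["color"]
def crop(u0,v0,w,h,f): return cv2.resize(c[v0:v0+h,u0:u0+w],None,fx=f,fy=f,interpolation=cv2.INTER_CUBIC)
M=np.zeros((600,800,3),np.uint8)
M[:600,:480]=crop(110,165,80,100,6); M[:300,490:790]=crop(228,186,60,60,5); M[300:,490:790]=crop(328,182,60,60,5)
cv2.imwrite("pics/m.png",M)
s2=load("scene"); 
P=cloud(s)
for b in [(110,190,170,260),(328,388,180,242)]:
    print([tuple(np.round(x,1)) for x in caps(s,b)])
for uv in [(145,205),(150,185),(140,220),(125,245),(178,215),(254,215),(365,200),(365,225),(300,270)]: print(uv,np.round(P[uv[1],uv[0]],1))
E
```

```text
[(np.float64(143.7), np.float64(186.8), np.float64(31.2)), (np.float64(154.1), np.float64(189.0), np.float64(31.4)), (np.float64(141.2), np.float64(196.2), np.float64(31.2)), (np.float64(151.6), np.float64(198.3), np.float64(30.5)), (np.float64(138.7), np.float64(205.4), np.float64(31.6)), (np.float64(149.1), np.float64(207.8), np.float64(32.2)), (np.float64(136.1), np.float64(214.9), np.float64(33.8)), (np.float64(146.5), np.float64(217.2), np.float64(31.8)), (np.float64(133.8), np.float64(223.9), np.float64(28.6)), (np.float64(144.2), np.float64(226.2), np.float64(26.7)), (np.float64(160.5), np.float64(250.8), np.float64(10.5))]
[(np.float64(365.9), np.float64(192.2), np.float64(28.0)), (np.float64(355.5), np.float64(195.0), np.float64(28.8)), (np.float64(367.3), np.float64(200.9), np.float64(28.2)), (np.float64(356.9), np.float64(203.9), np.float64(27.4)), (np.float64(368.7), np.float64(209.6), np.float64(28.2)), (np.float64(358.3), np.float64(212.4), np.float64(26.8)), (np.float64(370.0), np.float64(218.2), np.float64(27.1)), (np.float64(359.8), np.float64(220.9), np.float64(27.6)), (np.float64(371.4), np.float64(226.5), np.float64(26.9)), (np.float64(361.1), np.float64(229.3), np.float64(25.8))]
(145, 205) [511.  275.8  93.3]
(150, 185) [561.7 263.3  95.4]
(140, 220) [472.9 287.1  96.2]
(125, 245) [412.  324.5  91.7]
(178, 215) [496.2 207.1   5.8]
(254, 215) [482.8   2.2  58. ]
(365, 200) [ 508.7 -277.    87.5]
(365, 225) [ 450.4 -281.5   47.9]
(300, 270) [ 341.6 -114.4    0.4]
```

View pics/m.png

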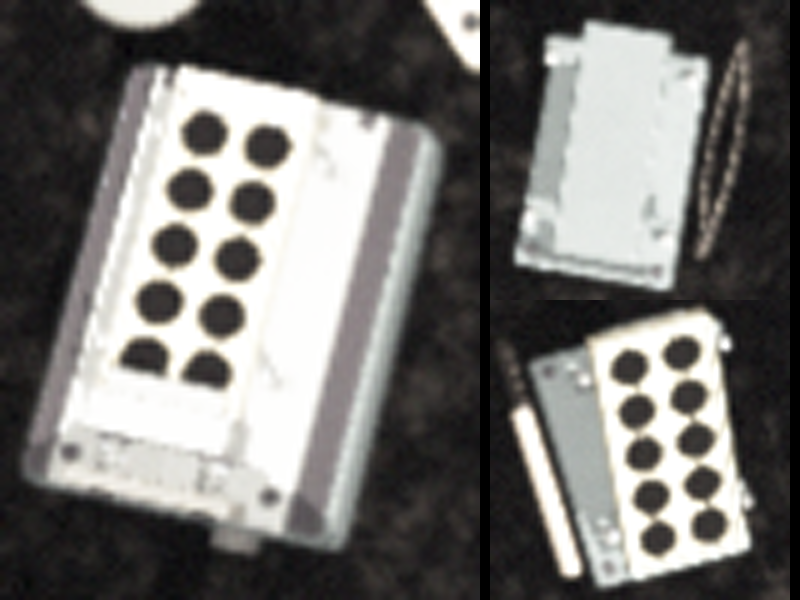

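Top view, mosaic crop: the claw clips the lowest cap pair at (145,355) and (207,370), so the shaker's -x end faces the robot. Both stands have their low end, with the ledge, towards the robot.

```bash
cat >> h.py <<'E'
TH=0.56
def frame(p,yaw,slope=0):
    return R.from_euler("xyz",[0,-slope,yaw]), np.array(p,float)
E
python3 - <<'E'
from h import *
from scipy.optimize import least_squares
s=load("top")
A=np.array(caps(s,(110,190,170,260)))[:8,:2]; B=np.array(caps(s,(328,388,180,242)))[:,:2]
# shaker: params x,y,yaw,pitch spacing sx, sy ; caps top z
def mod(p,rows,slope,z0,lift=15):
    x,y,yaw,sx,sy=p; Rm,_=frame(0,yaw,slope)
    L=np.array([[ (2-i)*sx, (0.5-j)*sy, lift] for i in range(rows) for j in range(2)])
    return Rm.apply(L)+[x,y,z0]
for name,C,rows,sl,z0,x0 in(("shaker",A,4,0,84,[510,270,.2,25,28]),("full",B,5,TH,60.5,[480,-275,-.15,25,28])):
    if name=="full": C=C.reshape(-1,2,2)[:,::-1].reshape(-1,2)
    f=least_squares(lambda p:(proj(s,mod(p,rows,sl,z0))-C).ravel(),x0); print(name,np.round(f.x,3),"rms px",np.sqrt(np.mean(f.fun**2)), "yaw deg",np.degrees(f.x[2]))
    r=f.x
    sc=load("scene"); print(np.round(proj(sc,mod(f.x,5,sl,z0))[[0,9]],1))
P=cloud(s); 
# free stand plane fit
q=P[192:236,244:263].reshape(-1,3); q=q[np.isfinite(q[:,0])]
m=np.ones(len(q),bool)
for _ in range(8):
    c=np.linalg.lstsq(np.c_[q[m,:2],np.ones(m.sum())],q[m,2],rcond=None)[0]; e=q[:,2]-np.c_[q[:,:2],np.ones(len(q))]@c; m=abs(e)<6
print("plane",c,m.sum(),len(q),e[m].std(),"slope",np.arctan(np.hypot(*c[:2])),"yaw",np.degrees(np.arctan2(c[1],c[0])))
M=np.array([[585,20],[672,38],[575,50],[548,240],[520,262],[672,288],[705,62]])
E
```

```text
shaker [ 5.06040e+02  2.77224e+02 -2.48000e-01  2.44740e+01  2.69910e+01] rms px 0.04160421125076099 yaw deg -14.193765302352599
[[230.1 141.5]
 [205.9 150.8]]
full [ 4.90736e+02 -2.72675e+02  2.39000e-01  2.43790e+01  2.70820e+01] rms px 0.03229890702388564 yaw deg 13.688991474960552
[[306.  244.2]
 [292.8 278.3]]
plane [ 6.15324543e-01 -1.24422826e-01 -2.36540775e+02] 706 832 2.4604842929532986 slope 0.5605945505608577 yaw -11.431459706307503
```

Run:
```python
from h import *
s=load("top"); sc=load("scene")
yaw=np.radians(-11.4); c=np.array([.6153,-.1244,-236.54])
d,o=ray(s,[[255.2,191.4]]); d=d[0]; t=(c[0]*o[0]+c[1]*o[1]+c[2]-o[2])/(d[2]-c[0]*d[0]-c[1]*d[1]); E=o+t*d; print("top end",E)
k=(E[2]-60.5)/np.sin(.56); C=E-k*np.array([np.cos(.56)*np.cos(yaw),np.cos(.56)*np.sin(yaw),np.sin(.56)]); print("len",k,"C",C)
poses={"free":(C,yaw),"full":([490.7,-272.7,60.5],np.radians(13.69))}
S=[]
for im,f in((s,8),(sc,9)):
  for n in poses:
    p,y=poses[n]; Rm,_=frame(0,y,TH)
    w=lambda L: Rm.apply(np.array(L,float))+p
    cen=proj(im,[w([0,0,0])])[0]; u0,v0=int(cen[0])-(25 if f==8 else 22),int(cen[1])-(25 if f==8 else 20); 
    W=50 if f==8 else 44
    H=37 if f==8 else 33
    v0=int(cen[1])-H//2-(0)
    a=cv2.resize(im["color"][v0:v0+H,u0:u0+W],None,fx=f,fy=f,interpolation=cv2.INTER_CUBIC)
    px=lambda L:((proj(im,w(L))-[u0,v0]+.5)*f-.5).round().astype(int)
    cv2.polylines(a,[px([[-66,-22,0],[66,-22,0],[66,22,0],[-66,22,0]])],True,(0,0,255),1)
    cv2.polylines(a,[px([[-66,-22,12],[-66,22,12]])],False,(0,200,0),1)
    for q in px([[i*45,j*35,10] for i in(-1,1) for j in(-1,1)]): cv2.circle(a,tuple(int(v) for v in q),4,(255,0,0),1)
    a=a[:300,:400]; b=np.zeros((300,400,3),np.uint8); b[:a.shape[0],:a.shape[1]]=a; S.append(b)
cv2.imwrite("pics/ov.png",np.vstack([np.hstack(S[:2]),np.hstack(S[2:])]))
```

```text
top end [537.46529723  -2.71331617  94.49993391]
len 64.00756278639611 C [484.30447121   8.00578662  60.5       ]
```

View pics/ov.png

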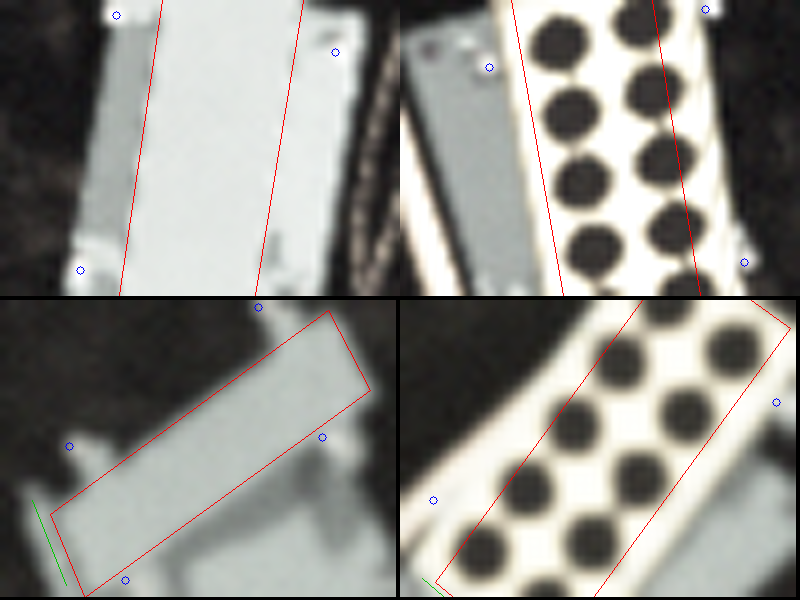

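Run:
```python
from h import *
s=load("top"); sc=load("scene")
# scene caps check
for n,(p,y,sl,z0,box) in {"full":([490.74,-272.68],.239,TH,60.5,(265,335,230,300)),"shaker":([506.04,277.22],-.248,0,84,(190,245,130,165))}.items():
    Rm,_=frame(0,y,sl); L=[[ (2-i)*24.4,(.5-j)*27,15] for i in range(5) for j in range(2)]
    Q=proj(sc,Rm.apply(L)+[*p,z0]); C=np.array(caps(sc,box))
    if len(C):
        D=[(np.round(C[np.argmin(np.linalg.norm(C[:,:2]-q,axis=1)),:2]-q,2)).tolist() for q in Q]; print(n,D)
p=np.array([484.3,8.0,60.5]); yaw=np.radians(-11.4)
Rm,_=frame(0,yaw,TH)
for nm,im in(("scene",sc),("top",s)):
  g=cv2.cvtColor(im["color"],cv2.COLOR_BGR2GRAY).astype(np.float32)
  for e in(22,-22):
    out=[]
    for x in range(-60,66,8):
        t=np.arange(-9,9.1,.5); W=Rm.apply(np.c_[np.full(len(t),x),e+t,0*t])+p
        uv=proj(im,W).astype(np.float32); v=cv2.remap(g,uv[:,0].reshape(1,-1),uv[:,1].reshape(1,-1),cv2.INTER_CUBIC)[0]
        gr=np.gradient(cv2.GaussianBlur(v.reshape(1,-1),(5,1),1)[0])*np.sign(-e); k=gr.argmax(); out.append((x,float(t[k]),int(gr[k])))
    print(nm,e,out)
# ends
for x0 in(66,-66):
  for nm,im in(("scene",sc),("top",s)):
    g=cv2.cvtColor(im["color"],cv2.COLOR_BGR2GRAY).astype(np.float32); out=[]
    for y in(-15,0,15):
        t=np.arange(-10,10.1,.5); uv=proj(im,Rm.apply(np.c_[x0+t,np.full(len(t),y),0*t])+p).astype(np.float32)
        v=cv2.remap(g,uv[:,0].reshape(1,-1),uv[:,1].reshape(1,-1),cv2.INTER_CUBIC)[0]; gr=np.gradient(v)*(-np.sign(x0)); out.append((float(t[gr.argmax()]),int(gr.max())))
    print("end",x0,nm,out)
```

```text
full [[1.07, 0.39], [1.09, 0.36], [1.04, 0.3], [1.03, 0.4], [1.08, 0.3], [0.99, 0.43], [0.97, 0.38], [1.01, 0.32], [1.02, 0.35], [0.94, 0.38]]
shaker [[8.75, -3.73], [7.05, -7.99], [15.04, -4.94], [13.43, -9.23], [21.39, -6.16], [19.86, -10.49], [-20.36, 15.0], [-21.81, 10.64], [-13.93, 13.76], [-15.29, 9.37]]
scene 22 [(-60, 1.5, 6), (-52, 0.5, 6), (-44, 0.0, 1), (-36, -3.5, 2), (-28, 0.0, 7), (-20, 2.5, 8), (-12, 1.0, 7), (-4, 3.5, 7), (4, 2.0, 7), (12, 1.0, 8), (20, -1.5, 7), (28, 1.0, 8), (36, -1.0, 7), (44, -2.5, 2), (52, 0.0, 1), (60, -1.5, 7)]
scene -22 [(-60, -1.5, 3), (-52, -3.5, 2), (-44, 0.0, 0), (-36, -2.5, 1), (-28, -4.0, 3), (-20, -1.5, 3), (-12, -3.0, 4), (-4, -3.5, 3), (4, -2.0, 3), (12, -4.0, 3), (20, -1.5, 3), (28, -3.0, 4), (36, -4.5, 5), (44, 2.5, 0), (52, -6.0, 1), (60, -6.5, 7)]
top 22 [(-60, -0.5, 7), (-52, 0.5, 7), (-44, -2.0, 1), (-36, -0.5, 8), (-28, 0.5, 8), (-20, -1.0, 6), (-12, 0.5, 8), (-4, 0.0, 5), (4, -0.5, 8), (12, 1.0, 8), (20, -1.0, 8), (28, 0.0, 9), (36, 0.0, 6), (44, -0.5, 5), (52, 3.5, 3), (60, 0.5, 22)]
top -22 [(-60, 1.0, 1), (-52, -5.5, 0), (-44, -6.0, 5), (-36, 1.0, 5), (-28, -1.0, 6), (-20, 1.5, 0), (-12, 5.0, 0), (-4, 1.0, 0), (4, 2.5, 0), (12, 0.5, 0), (20, 2.5, 0), (28, 0.5, 0), (36, 2.0, 4), (44, -6.0, 5), (52, 0.0, 2), (60, -1.0, 19)]
end 66 scene [(0.5, 12), (2.5, 10), (0.5, 11)]
end 66 top [(-1.0, 20), (-1.0, 22), (-1.0, 20)]
end -66 scene [(-10.0, 11), (-9.0, 8), (-8.5, 7)]
end -66 top [(-10.0, 13), (-10.0, 12), (-10.0, 15)]
```

```bash
cat >> h.py <<'E'
SH=([506.0,277.2,84.],-14.2,0.); FREE=([484.3,8.0,60.5],-11.4,np.degrees(TH)); FULL=([490.7,-272.7,60.5],13.69,np.degrees(TH))
def tool_for(plate_p,yaw,slope,off):
    """tool pose holding a plate (underside centre, yaw, slope up +x in deg); off = plate origin in tool frame (x,z from tool)"""
    Rp=R.from_euler("xyz",[0,-slope,yaw],degrees=True); Rt=Rp*R.from_euler("y",180,degrees=True)  # tool x=-plate x, y=plate y, z=-plate z
    return np.array(plate_p)-Rt.apply(off), Rt
def plate_of(p,Rt,off):
    return p+Rt.apply(off), (Rt*R.from_euler("y",180,degrees=True)).as_euler("xyz",degrees=True)
def inshaker(x,z): # nest coords of plate centre -> world
    return R.from_euler("z",SH[1],degrees=True).apply([x,0,z])+SH[0]
def onstand(S,x,z): return R.from_euler("xyz",[0,-S[2],S[1]],degrees=True).apply([x,0,z])+np.array(S[0])
def plan(cur,wps):
    """cur=(p,R); wps list of (p,R,n rows): quantised rows with feedback"""
    p,Rc=np.array(cur[0],float),cur[1]; out=[]
    for q,Rq,n in wps:
        p0,R0=p.copy(),Rc; w=(R0.inv()*Rq).as_rotvec()
        for k in range(1,n+1):
            pt=p0+(np.array(q)-p0)*k/n; Rt=R0*R.from_rotvec(w*k/n)
            d=np.round(Rc.inv().apply(pt-p),1); t=np.round(np.degrees((Rc.inv()*Rt).as_rotvec())/5,2)
            p=p+Rc.apply(d); Rc=Rc*R.from_rotvec(np.radians(t*5)); out.append([*(d+0).tolist(),*(t+0).tolist()])
    for i,o in enumerate(out): print(i%8,o, "!!" if max(abs(v) for v in o[3:])>1 or np.linalg.norm(o[:3])>50 else "")
    return p,Rc
def cur(r):
    s=r.sense(); return s["tool_pos"],R.from_euler("xyz",s["tcp_rot"],degrees=True),s
E
python3 - <<'E'
from h import *
from bench import r
p,Rc,s=cur(r)
off=[0,0,-(84-67.)]  # plate origin 17 behind TCP
t,Rt=tool_for(SH[0],SH[1],0,[0,0,-17.]); print(t,Rt.as_euler("xyz",degrees=True))
e=plan((p,Rc),[(t+[0,0,110],Rt,14),(t+[0,0,30],Rt,2)]); print(e[0])
for n,uv,z in(("beaker",(126,148),97),("beakerbase",(134,157),0)): print(n,atz(load("top"),[uv],z))
E
```

```text
[506.  277.2  67. ] [1.80000000e+02 1.27222187e-14 1.65800000e+02]
0 [-30.6, -15.2, 3.8, 0.0, 0.0, 0.01] 
1 [-30.6, -15.1, 3.9, 0.0, 0.0, 0.01] 
2 [-30.6, -15.2, 3.8, 0.0, 0.0, 0.01] 
3 [-30.6, -15.1, 3.8, -0.01, 0.0, 0.02] 
4 [-30.6, -15.0, 3.8, 0.0, 0.0, 0.01] 
5 [-30.7, -15.1, 3.9, 0.0, 0.0, 0.01] 
6 [-30.7, -14.9, 3.8, 0.0, 0.0, 0.01] 
7 [-30.7, -15.0, 3.8, 0.0, 0.0, 0.01] 
0 [-30.7, -15.0, 3.8, 0.0, 0.0, 0.01] 
1 [-30.7, -14.9, 3.8, 0.0, 0.0, 0.02] 
2 [-30.7, -14.9, 3.8, 0.0, 0.0, 0.01] 
3 [-30.8, -14.8, 3.9, -0.01, 0.0, 0.01] 
4 [-30.7, -14.8, 3.8, 0.0, 0.0, 0.01] 
5 [-30.8, -14.8, 3.8, 0.0, 0.0, 0.01] 
6 [0.0, 0.0, 40.0, 0.0, 0.0, 0.0] 
7 [0.0, 0.0, 40.0, 0.0, 0.0, 0.0] 
[505.98949127 277.20706554  96.96455117]
beaker [[660.14022558 325.46491132  97.        ]]
beakerbase [[662.63185774 329.92203054   0.        ]]
```

>>> apply_moves(steps=[[1,-30.6,-15.1,3.8,0,0,0.01],[1,-30.6,-15.1,3.8,0,0,0.01],[1,-30.6,-15.1,3.8,0,0,0.01],[1,-30.6,-15.1,3.8,0,0,0.01],[1,-30.6,-15.1,3.8,0,0,0.01],[1,-30.6,-15.0,3.8,0,0,0.01],[1,-30.7,-15.0,3.8,0,0,0.01],[1,-30.7,-15.0,3.8,0,0,0.01]], squeeze=60)

```text
time: 0.9
tool_pos: [349.6, 407.8, 200.3]
tcp_rot: [-180.0, -0.0, 166.2]
ft_force: [0.5, -0.0, -0.3]
finger_gap: 85.3
grip_force: 0.0
```

>>> apply_moves(steps=[[1,-30.7,-15.0,3.8,0,0,0.01],[1,-30.7,-14.9,3.8,0,0,0.02],[1,-30.7,-14.9,3.8,0,0,0.02],[1,-30.7,-14.9,3.8,0,0,0.01],[1,-30.7,-14.8,3.8,0,0,0.01],[1,-30.8,-14.8,3.8,0,0,0.01],[1,0,0,0,0,0,0],[1,0,0,0,0,0,0]])

```text
time: 1.7
tool_pos: [506.0, 277.3, 177.3]
tcp_rot: [-180.0, -0.1, 165.7]
ft_force: [0.0, 0.4, 0.5]
finger_gap: 85.6
grip_force: 0.0
```

>>> apply_moves(steps=[[1,0,0,25,0,0,0],[1,0,0,25,0,0,0],[1,0,0,20,0,0,0.02],[1,0,0,15,0,0,0],[1,0,0,15,0,0,0],[1,0,0,10,0,0,0],[1,0,0,0,0,0,0],[1,0,0,0,0,0,0]])

```text
time: 2.5
tool_pos: [506.4, 278.1, 68.5]
tcp_rot: [180.0, 0.0, 165.7]
ft_force: [0.2, 0.6, -0.1]
finger_gap: 85.3
grip_force: 0.0
```

Run:
```python
from h import *
from bench import r
out=[]
for n,(u0,v0,w,h) in(("scene",(190,110,80,80)),("top",(110,160,80,90))):
    s=r.snapshot(n); pickle.dump(s,open(f"{n}1.pkl","wb")); out.append(cv2.resize(s["color"][v0:v0+h,u0:u0+w],(400,int(h*5)),interpolation=cv2.INTER_CUBIC)[:450])
o=np.zeros((450,800,3),np.uint8)
for i,a in enumerate(out): o[:a.shape[0],400*i:400*i+400]=a
cv2.imwrite("pics/g1.png",o); p,Rc,s=cur(r); print(p,s["tcp_rot"],s["ft_force"])
```

```text
[506.97284375 278.20016623  69.27262513] [1.79935616e+02 8.36421019e-02 1.65699012e+02] [ 0.10884814 -0.04237232 -0.19895765]
```

View pics/g1.png

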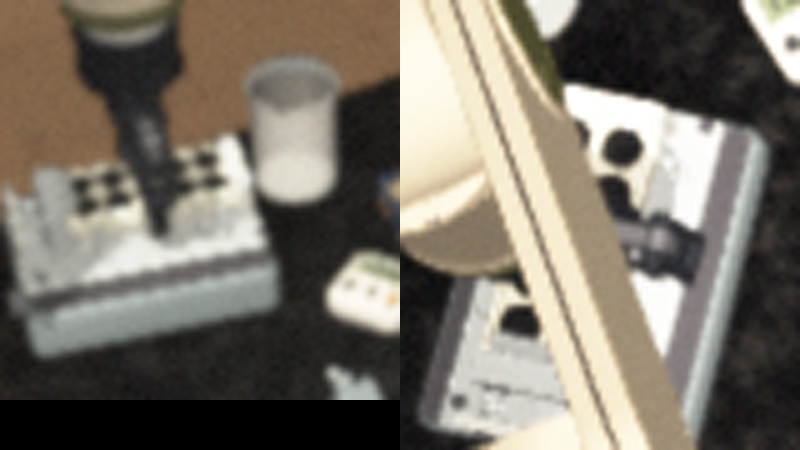

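Left (scene): the near finger stands beside the plate at mid-length, (155,200), between the cap columns. I'm closing the gripper.

>>> apply_moves(steps=[[-1,0,0,0,0,0,0],[-1,0,0,0,0,0,0],[-1,0,0,0,0,0,0],[-1,0,0,0,0,0,0],[-1,0,0,0,0,0,0],[-1,0,0,0,0,0,0],[-1,0,0,0,0,0,0],[-1,0,0,0,0,0,0]], squeeze=60)

```text
time: 3.4
tool_pos: [506.7, 278.2, 69.2]
tcp_rot: [179.9, 0.1, 165.7]
ft_force: [-1.8, -0.4, 5.6]
finger_gap: 58.9
grip_force: 66.1
```

Run:
```python
from h import *
from bench import r
for i in range(4):
    p,Rc,s=cur(r); print(p,s["tcp_rot"],s["ft_force"],s["finger_gap"],s["grip_force"],s["time"]); r.snapshot("scene")
```

```text
[506.72598363 278.16634387  69.21145912] [1.79942861e+02 6.18481338e-02 1.65695936e+02] [-1.81482227 -0.36195413  5.62905552] 58.91667783838177 66.05726480484009 3.4
[506.68793028 278.14308558  69.19461512] [1.79946286e+02 5.86630375e-02 1.65695599e+02] [-2.30929363 -0.87879822  5.11417146] 58.69940182740323 66.05770111083984 3.45
[506.70130208 278.16477124  69.19884911] [1.79944855e+02 5.96900297e-02 1.65698071e+02] [-2.32330541 -0.7588334   5.96085307] 59.01378052455891 66.05697870254517 3.5
[506.70328225 278.17031314  69.19215601] [1.79943985e+02 6.12070621e-02 1.65698640e+02] [-1.675523   -0.53060883  4.19477087] 59.21317864883639 66.05791568756104 3.55
```

```bash
cat >> h.py <<'E'
SH=([506.27,278.26,84.],-14.3,0.); OFF=[.45,0,-14.8]
def edge(x0,h,phi,off=None):
    f=np.radians(phi); return tool_for(inshaker(x0+65*np.cos(f),h+65*np.sin(f)),SH[1],phi,OFF if off is None else off)
E
python3 - <<'E'
from h import *
from bench import r
p,Rc,s=cur(r)
e=plan((p,Rc),[(*edge(-73.5,.5,0),5),(*edge(-73,.8,10),3),(*edge(-70.5,1.5,20),4),(*edge(-70.5+45*.94,1.5+45*.342,20),4)]); print(e[0])
E
```

```text
0 [1.7, 0.0, -0.1, 0.0, 0.0, 0.0] 
1 [1.7, 0.0, -0.1, 0.0, 0.0, 0.0] 
2 [1.7, 0.0, -0.1, 0.01, 0.01, 0.0] 
3 [1.7, 0.0, -0.1, 0.0, 0.0, 0.0] 
4 [1.7, 0.0, -0.1, 0.0, 0.0, 0.0] 
5 [-0.7, 0.0, -4.0, 0.0, -0.67, 0.0] 
6 [-0.9, 0.0, -3.9, 0.0, -0.66, 0.0] 
7 [-1.2, 0.0, -3.8, 0.0, -0.67, 0.0] 
0 [-1.0, 0.0, -3.0, 0.0, -0.5, 0.0] 
1 [-1.2, 0.0, -2.9, 0.0, -0.5, 0.0] 
2 [-1.3, 0.0, -2.9, 0.0, -0.5, 0.0] 
3 [-1.4, 0.0, -2.8, 0.0, -0.5, 0.0] 
4 [-11.2, 0.0, 0.0, 0.0, 0.0, 0.0] 
5 [-11.3, 0.0, 0.0, 0.0, 0.0, 0.0] 
6 [-11.2, 0.0, 0.0, 0.0, 0.0, 0.0] 
7 [-11.3, 0.0, 0.0, 0.0, 0.0, 0.0] 
[543.43848732 268.75995127 109.4007809 ]
```

>>> apply_moves(steps=[[-1,1.7,0,-0.1,0,0,0],[-1,1.7,0,-0.1,0,0,0],[-1,1.7,0,-0.1,0,0,0],[-1,1.7,0,-0.1,0,0,0],[-1,1.7,0,-0.1,0,0,0],[-1,0,0,0,0,0,0],[-1,0,0,0,0,0,0],[-1,0,0,0,0,0,0]], squeeze=80)

```text
time: 4.4
tool_pos: [499.3, 280.0, 69.3]
tcp_rot: [179.9, 0.2, 165.7]
ft_force: [4.9, -0.6, 0.4]
finger_gap: 58.7
grip_force: 85.9
```

Run:
```python
from h import *
from bench import r
p,Rc,s=cur(r); print(p,s["tcp_rot"],s["ft_force"],s["finger_gap"],s["grip_force"],s["time"])
pp,e=plate_of(p,Rc,OFF); print(R.from_euler("z",-SH[1],degrees=True).apply(pp-SH[0]),e)
s=r.snapshot("scene"); C=np.array(caps(s,(190,245,120,165))); print(np.round(C,1).tolist())
s=load("scene"); C=np.array(caps(s,(190,245,120,165))); print(np.round(C,1).tolist())
```

```text
[499.31065283 280.04197339  69.33553879] [1.79925936e+02 1.58117664e-01 1.65686577e+02] [ 4.90545147 -0.57269564  0.35230776] 58.7242204961367 85.90205311775208 4.4
[-7.6747084  -0.01120805  0.13422822] [  0.07406416  -0.15811766 -14.31342326]
[[238.8, 137.8, 13.8], [210.5, 147.6, 21.1], [243.1, 153.7, 27.9], [190.7, 160.2, 23.4]]
[[238.8, 137.8, 11.2], [243.1, 153.6, 26.8], [190.7, 160.2, 22.3]]
```

>>> apply_moves(steps=[[-1,0.5,0,-1,0,0,0],[-1,-0.7,0,-4,0,-0.67,0],[-1,-0.9,0,-3.9,0,-0.66,0],[-1,-1.2,0,-3.8,0,-0.67,0],[-1,-1.0,0,-3,0,-0.5,0],[-1,-1.2,0,-2.9,0,-0.5,0],[-1,-1.3,0,-2.9,0,-0.5,0],[-1,-1.4,0,-2.8,0,-0.5,0]])

```text
time: 5.25
tool_pos: [501.9, 278.8, 94.0]
tcp_rot: [180.0, 20.2, 165.7]
ft_force: [6.6, -1.7, -5.3]
finger_gap: 58.1
grip_force: 86.9
```

Run:
```python
from h import *
from bench import r
p,Rc,s=cur(r); print(p,s["tcp_rot"],s["ft_force"],s["wrist_torque"],s["finger_gap"],s["grip_force"],s["time"])
pp,e=plate_of(p,Rc,OFF); print(R.from_euler("z",-SH[1],degrees=True).apply(pp-SH[0]),e)
s=r.snapshot("scene"); a=s["color"][100:190,180:280]; t=r.snapshot("top")["color"][160:250,100:200]
cv2.imwrite("pics/g2.png",np.hstack([cv2.resize(x,(400,360),interpolation=cv2.INTER_CUBIC) for x in(a,t)]))
```

```text
[501.94341427 278.80219954  94.00149176] [179.98241684  20.16390708 165.70195573] [ 6.58841627 -1.73621988 -5.28884975] [-0.10194031 -0.7969915   0.01564033] 58.098564343706535 86.92015171051025 5.25
[-9.8505343  -0.54799296 23.73928622] [ 1.75831594e-02 -2.01639071e+01 -1.42980443e+01]
```

View pics/g2.png

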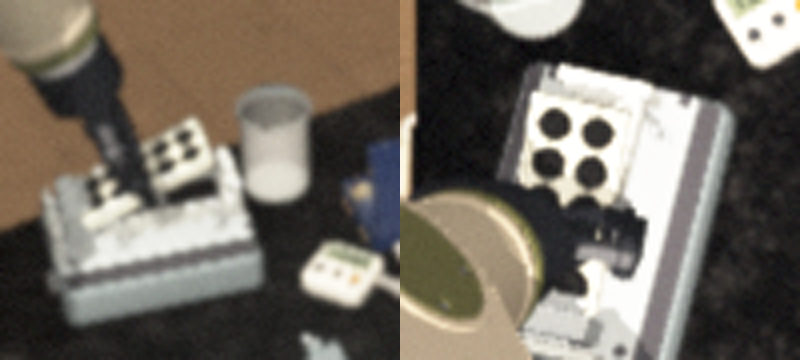

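The plate's far end is up at (195,130) in the left crop and clear of the lip. The front end is still under the claw. Next I pull it out along its axis.

Run:
```python
from h import *
from bench import r
p,Rc,s=cur(r)
a=edge(-70.5+45*.94,1.5+45*.342,20); b=(a[0]+[0,0,70],a[1])
t=tool_for(onstand(FREE,3,70),FREE[1],FREE[2],OFF)
e=plan((p,Rc),[(*a,4),(*b,4),(*t,8)]); print(b[0],e[0])
```

```text
0 [-11.5, 0.1, 0.1, 0.0, 0.01, 0.0] 
1 [-11.5, 0.1, 0.0, 0.0, 0.0, 0.01] 
2 [-11.6, 0.2, 0.1, 0.0, 0.01, 0.0] 
3 [-11.5, 0.1, 0.1, 0.0, 0.01, 0.0] 
4 [-6.0, 0.0, -16.5, 0.0, 0.0, 0.0] 
5 [-6.0, 0.0, -16.4, 0.0, 0.0, 0.0] 
6 [-5.9, 0.0, -16.5, 0.0, 0.0, 0.0] 
7 [-6.0, 0.0, -16.4, 0.0, 0.0, 0.0] 
0 [5.3, -33.6, 7.4, -0.03, -0.3, -0.07] 
1 [5.6, -33.5, 7.2, -0.03, -0.31, -0.06] 
2 [6.1, -33.6, 7.0, -0.03, -0.3, -0.07] 
3 [6.4, -33.5, 6.7, -0.04, -0.3, -0.06] 
4 [6.7, -33.6, 6.4, -0.03, -0.3, -0.07] 
5 [7.2, -33.5, 6.1, -0.03, -0.31, -0.06] 
6 [7.4, -33.4, 5.9, -0.03, -0.3, -0.07] 
7 [7.9, -33.5, 5.5, -0.03, -0.3, -0.06] 
[543.4460755  268.78393718 179.36776759] [458.38212248  13.19199801 109.09538574]
```

>>> apply_moves(steps=[[-1,-8,0.1,0,0,0,0],[-1,-12.5,0.1,0,0,0,0],[-1,-12.5,0.1,0,0,0,0],[-1,-12.5,0.1,0,0,0,0],[-1,-6,0,-16.5,0,0,0],[-1,-6,0,-16.5,0,0,0],[-1,-6,0,-16.5,0,0,0],[-1,-6,0,-16.5,0,0,0]])

```text
time: 6.15
tool_pos: [543.9, 268.7, 181.2]
tcp_rot: [180.0, 20.0, 165.7]
ft_force: [0.6, -0.7, -2.5]
finger_gap: 58.2
grip_force: 90.0
```

>>> apply_moves(steps=[[-1,5.3,-33.6,7.4,-0.03,-0.3,-0.07],[-1,5.6,-33.5,7.2,-0.03,-0.31,-0.06],[-1,6.1,-33.6,7,-0.03,-0.3,-0.07],[-1,6.4,-33.5,6.7,-0.03,-0.3,-0.06],[-1,6.7,-33.6,6.4,-0.03,-0.3,-0.07],[-1,7.2,-33.5,6.1,-0.03,-0.31,-0.06],[-1,7.4,-33.4,5.9,-0.03,-0.3,-0.07],[-1,7.9,-33.5,5.5,-0.03,-0.3,-0.06]])

```text
time: 6.95
tool_pos: [469.5, 14.3, 114.6]
tcp_rot: [-179.6, 31.5, 168.6]
ft_force: [1.0, 2.7, -25.5]
finger_gap: 58.3
grip_force: 89.9
```

>>> apply_moves(steps=[[-1,0,0,0,0,0,0],[-1,0,0,0,0,0,0],[-1,0,0,0,0,0,0],[-1,0,0,0,0,0,0],[-1,0,0,0,0,0,0],[-1,0,0,0,0,0,0],[-1,0,0,0,0,0,0],[-1,0,0,0,0,0,0]])

```text
time: 7.75
tool_pos: [469.6, 15.9, 113.9]
tcp_rot: [-179.7, 31.4, 168.6]
ft_force: [0.4, -0.7, -1.3]
finger_gap: 58.8
grip_force: 90.1
```

Run:
```python
from h import *
from bench import r
p,Rc,s=cur(r); print(p,s["tcp_rot"],s["ft_force"],s["finger_gap"],s["grip_force"],s["time"])
pp,e=plate_of(p,Rc,OFF); print("plate",pp,e)
L=np.array([[ (2-i)*24.43,(.5-j)*27,15] for i in range(5) for j in range(2)])
W=R.from_euler("xyz",e,degrees=True).apply(L)+pp
for n in("scene","top"):
    im=r.snapshot(n); pickle.dump(im,open(f"{n}2.pkl","wb")); Q=proj(im,W); lo=Q.min(0).astype(int)-12; hi=Q.max(0).astype(int)+12
    C=np.array(caps(im,(lo[0],hi[0],lo[1],hi[1])))
    for k,q in enumerate(Q):
        if len(C):
            d=C[:,:2]-q; i=np.linalg.norm(d,axis=1).argmin(); print(n,k,np.round(q,1),np.round(d[i],2),round(C[i,2]))
```

```text
[469.64546802  15.92092402 113.8875465 ] [-179.66350964   31.41194934  168.6320723 ] [ 0.41611626 -0.70981945 -1.33571082] 58.77637055045518 90.14872312545776 7.75
plate [461.72396673  17.60222211 126.28373761] [ -0.33649036 -31.41194934 -11.3679277 ]
scene 0 [249.6 173.4] [ 0.99 -0.16] 9
scene 1 [252.4 178.9] [ 1.11 -0.27] 8
scene 2 [243.5 177.9] [ 1.03 -0.21] 9
scene 3 [246.1 183.5] [ 1.2 -0.1] 9
scene 4 [237.4 182.4] [ 7.12 -4.69] 9
scene 5 [239.9 188. ] [ 7.4  -4.63] 9
scene 6 [231.4 186.8] [13.16 -9.13] 9
scene 7 [233.8 192.5] [ 0.3  11.41] 12
scene 8 [225.4 191.2] [ 8.72 12.7 ] 12
scene 9 [227.7 197. ] [6.4  6.95] 12
top 0 [244.  202.6] [ 0.26 -0.44] 35
top 1 [255.3 204.5] [ 0.31 -0.46] 35
top 2 [242.7 212. ] [ 0.34 -0.38] 35
top 3 [253.8 213.9] [ 0.38 -0.5 ] 35
top 4 [241.4 221.3] [ 1.67 -9.64] 35
top 5 [252.4 223.2] [ 1.8  -9.76] 35
top 6 [240.  230.4] [  2.99 -18.76] 35
top 7 [251.  232.3] [  3.2  -18.87] 35
top 8 [238.7 239.4] [  4.28 -27.74] 35
top 9 [249.6 241.3] [  4.58 -27.85] 35
```

```bash
sed -i 's/^FREE=.*//' h.py
cat >> h.py <<'E'
FREE=([483.3,8.75,60.5],-11.4,np.degrees(TH))
E
python3 - <<'E'
from h import *
from bench import r
p,Rc,s=cur(r)
f=lambda x,z: tool_for(onstand(FREE,x,z),FREE[1],FREE[2],OFF)
e=plan((p,Rc),[(*f(2,25),4),(*f(2,5),4),(*f(1.5,0),3)]); print(e[0])
E
```

```text
0 [3.3, -1.0, 10.8, -0.02, -0.03, 0.0] 
1 [3.2, -1.0, 10.7, -0.01, -0.04, 0.0] 
2 [3.3, -1.0, 10.8, -0.02, -0.03, 0.0] 
3 [3.4, -1.0, 10.7, -0.02, -0.03, 0.0] 
4 [0.0, 0.0, 5.0, 0.0, 0.0, 0.0] 
5 [0.0, 0.0, 5.0, 0.0, 0.0, 0.0] 
6 [0.0, 0.0, 5.0, 0.0, 0.0, 0.0] 
7 [0.0, 0.0, 5.0, 0.0, 0.0, 0.0] 
0 [0.2, 0.0, 1.7, 0.0, 0.0, 0.0] 
1 [0.1, 0.0, 1.7, 0.0, 0.0, 0.0] 
2 [0.2, 0.0, 1.6, 0.0, 0.0, 0.0] 
[492.60261871   6.91361104  49.02904412]
```

>>> apply_moves(steps=[[-1,3.3,-1,10.8,-0.02,-0.03,0],[-1,3.3,-1,10.8,-0.01,-0.04,0],[-1,3.3,-1,10.7,-0.02,-0.03,0],[-1,3.3,-1,10.7,-0.02,-0.03,0],[-1,0,0,5,0,0,0],[-1,0,0,5,0,0,0],[-1,0,0,0,0,0,0],[-1,0,0,0,0,0,0]])

```text
time: 8.65
tool_pos: [491.0, 9.3, 64.0]
tcp_rot: [-179.9, 31.8, 168.6]
ft_force: [0.5, -0.2, -2.3]
finger_gap: 58.5
grip_force: 90.1
```

```bash
cat >> h.py <<'E'
def capcheck(r,pp,e,tag=None):
    L=np.array([[ (2-i)*24.43,(.5-j)*27,15] for i in range(5) for j in range(2)])
    W=R.from_euler("xyz",e,degrees=True).apply(L)+pp
    for n in("scene","top"):
        im=r.snapshot(n); Q=proj(im,W); lo=Q.min(0).astype(int)-12; hi=Q.max(0).astype(int)+12
        if tag: pickle.dump(im,open(n+tag+".pkl","wb"))
        C=np.array(caps(im,(lo[0],hi[0],lo[1],hi[1])))
        o=[(k,np.round(d[i],2).tolist()) for k,q in enumerate(Q) if len(C) for d in [C[:,:2]-q] for i in [np.linalg.norm(d,axis=1).argmin()] if np.linalg.norm(d[i])<3]; print(n,o)
E
python3 - <<'E'
from h import *
from bench import r
p,Rc,s=cur(r); print(p,s["tcp_rot"],s["ft_force"],s["finger_gap"],s["grip_force"],s["time"])
pp,e=plate_of(p,Rc,OFF); print("plate",R.from_euler("xyz",[0,-FREE[2],FREE[1]],degrees=True).inv().apply(pp-FREE[0]),e)
capcheck(r,pp,e,"3")
f=lambda x,z: tool_for(onstand(FREE,x,z),FREE[1],FREE[2],OFF)
plan((p,Rc),[(*f(2,5),4),(*f(1.5,.3),4)])
E
```

```text
[491.0485784    9.30296798  63.99015207] [-179.89782417   31.78494246  168.60033799] [ 0.49129928 -0.1990042  -2.31448592] 58.539640580968985 90.09466409683228 8.65
plate [ 7.82449712  2.09996662 13.78250595] [ -0.10217583 -31.78494246 -11.39966201]
scene []
top [(0, [0.22, -0.39]), (1, [0.24, -0.38]), (2, [0.15, -0.41]), (3, [0.28, -0.35])]
0 [1.4, -0.5, 2.2, -0.01, -0.02, 0.0] 
1 [1.5, -0.5, 2.2, 0.0, -0.01, 0.0] 
2 [1.4, -0.5, 2.2, -0.01, -0.02, 0.0] 
3 [1.4, -0.6, 2.2, 0.0, -0.01, 0.0] 
4 [0.1, 0.0, 1.2, 0.0, 0.0, 0.0] 
5 [0.2, 0.0, 1.1, 0.0, 0.0, 0.0] 
6 [0.1, 0.0, 1.2, 0.0, 0.0, 0.0] 
7 [0.1, 0.0, 1.2, 0.0, 0.0, 0.0]
```

>>> apply_moves(steps=[[-1,1.4,-0.5,0.5,-0.01,-0.02,0],[-1,1.5,-0.5,0.5,0,-0.02,0],[-1,1.4,-0.5,0.5,-0.01,-0.02,0],[-1,1.4,-0.6,0.5,0,-0.01,0],[-1,0,0,2,0,0,0],[-1,0,0,2,0,0,0],[-1,0,0,0,0,0,0],[-1,0,0,0,0,0,0]])

```text
time: 9.55
tool_pos: [491.7, 8.0, 55.8]
tcp_rot: [-179.9, 31.9, 168.6]
ft_force: [0.6, 0.4, -1.9]
finger_gap: 58.2
grip_force: 90.1
```

```bash
cat > st.py <<'E'
from h import *
from bench import r
import sys
p,Rc,s=cur(r); print(p.round(2),s["tcp_rot"].round(2),s["ft_force"].round(1),s["wrist_torque"].round(2),s["finger_gap"].round(1),round(s["grip_force"],1),s["time"],"qd",np.abs(s["qd"]).max().round(2))
pp,e=plate_of(p,Rc,OFF)
S={"free":FREE,"full":FULL,"sh":SH}[sys.argv[1]]
print("plate local",R.from_euler("xyz",[0,-S[2],S[1]],degrees=True).inv().apply(pp-S[0]).round(2),e.round(2))
E
python3 st.py free
python3 - <<'E'
from h import *
from bench import r
p,Rc,s=cur(r); f=lambda x,z: tool_for(onstand(FREE,x,z),FREE[1],FREE[2],OFF)
plan((p,Rc),[(*f(2,5),4),(*f(1.5,.3),4)])
E
```

```text
0 [0.5, -0.2, 0.3, 0.0, -0.01, 0.0] 
1 [0.6, -0.3, 0.4, -0.01, 0.0, 0.0] 
2 [0.5, -0.2, 0.3, 0.0, -0.01, 0.0] 
3 [0.6, -0.2, 0.4, 0.0, -0.01, 0.0] 
4 [0.1, 0.0, 1.2, 0.0, 0.0, 0.0] 
5 [0.1, 0.0, 1.1, 0.0, 0.0, 0.0] 
6 [0.1, 0.0, 1.2, 0.0, 0.0, 0.0] 
7 [0.2, 0.0, 1.2, 0.0, 0.0, 0.0] Traceback (most recent call last):
  File "st.py", line 4, in <module>
    p,Rc,s=cur(r); print(p.round(2),s["tcp_rot"].round(2),s["ft_force"].round(1),s["wrist_torque"].round(2),s["finger_gap"].round(1),round(s["grip_force"],1),s["time"],"qd",np.abs(s["qd"]).max().round(2))
                                                                                                            ^^^^^^^^^^^^^^^^^^^^^
AttributeError: 'float' object has no attribute 'round'
```

>>> apply_moves(steps=[[-1,0.8,-0.4,0.5,0,-0.01,0],[-1,0.8,-0.4,0.5,-0.01,0,0],[-1,0.8,-0.4,0.5,0,-0.01,0],[-1,0.7,-0.3,0.5,0,-0.01,0],[-1,0.2,0,1,0,0,0],[-1,0.2,0,1,0,0,0],[-1,0,0,0,0,0,0],[-1,0,0,0,0,0,0]])

```text
time: 10.35
tool_pos: [491.9, 6.9, 50.9]
tcp_rot: [-180.0, 32.1, 168.6]
ft_force: [-0.4, -0.3, -1.2]
finger_gap: 58.9
grip_force: 90.1
```

```bash
sed -i 's/s\["finger_gap"\].round(1)/round(s["finger_gap"],1)/' st.py; python3 st.py free
```

```text
[491.9    6.88  50.88] [-179.96   32.05  168.6 ] [-0.4 -0.3 -1.2] [0.11 0.4  0.03] 58.9 90.1 10.35 qd 0.09
plate local [ 1.9  -0.12  1.97] [ -0.04 -32.05 -11.4 ]
```

>>> apply_moves(steps=[[-1,0,0,0.5,0,0,0],[-1,0,0,0.5,0,0,0],[-1,0,0,0.5,0,0,0],[-1,0,0,0.3,0,0,0],[-1,0,0,0,0,0,0],[-1,0,0,0,0,0,0],[-1,0,0,0,0,0,0],[-1,0,0,0,0,0,0]])

```text
time: 11.15
tool_pos: [492.9, 6.7, 49.5]
tcp_rot: [-180.0, 32.1, 168.6]
ft_force: [-0.3, -0.4, -1.4]
finger_gap: 58.5
grip_force: 90.1
```

```bash
python3 st.py free
```

```text
[492.91   6.7   49.49] [-179.97   32.07  168.6 ] [-0.3 -0.4 -1.4] [0.1  0.41 0.  ] 58.5 90.1 11.15 qd 0.16
plate local [ 2.03 -0.1   0.26] [-3.000e-02 -3.207e+01 -1.140e+01]
```

>>> apply_moves(steps=[[-1,0.2,0,0.5,0,0,0],[-1,0.2,0,0.5,0,0,0],[-1,0,0,0,0,0,0],[-1,0,0,0,0,0,0],[-1,0,0,0,0,0,0],[-1,0,0,0,0,0,0],[-1,0,0,0,0,0,0],[-1,0,0,0,0,0,0]])

```text
time: 11.95
tool_pos: [493.3, 6.6, 48.7]
tcp_rot: [-180.0, 32.1, 168.6]
ft_force: [-0.1, -0.6, 1.7]
finger_gap: 58.9
grip_force: 90.4
```

```bash
python3 st.py free
```

```text
[493.32   6.63  48.66] [-179.97   32.1   168.6 ] [-0.1 -0.6  1.7] [-0.01  0.41  0.04] 58.9 90.4 11.95 qd 0.11
plate local [ 1.93 -0.09 -0.67] [-3.00e-02 -3.21e+01 -1.14e+01]
```

Contact: the force rose by 3 N. I'm opening and backing off along the slope normal.

>>> apply_moves(steps=[[0.3,0,0,0,0,0,0],[1,0,0,0,0,0,0],[1,0,0,0,0,0,0],[1,0,0,0,0,0,0],[1,0,0,0,0,0,0],[1,0,0,0,0,0,0],[1,0,0,0,0,0,0],[1,0,0,0,0,0,0]])

```text
time: 12.75
tool_pos: [493.0, 6.6, 48.3]
tcp_rot: [-180.0, 32.1, 168.6]
ft_force: [0.1, -0.0, 0.4]
finger_gap: 85.4
grip_force: 0.0
```

>>> apply_moves(steps=[[1,0,0,-5,0,0,0],[1,0,0,-10,0,0,0],[1,0,0,-15,0,0,0],[1,0,0,-20,0,0,0],[1,0,0,-20,0,0,0],[1,0,0,-20,0,0,0],[1,0,0,-10,0,0,0],[1,0,0,0,0,0,0]])

```text
time: 13.55
tool_pos: [458.1, 20.4, 140.5]
tcp_rot: [-179.7, 31.5, 168.6]
ft_force: [-0.4, 0.7, -0.5]
finger_gap: 85.2
grip_force: 0.0
```

```bash
python3 st.py free
python3 - <<'E'
from h import *
from bench import r
p,Rc,s=cur(r)
print("bias est: nominal free plate check"); capcheck(r,onstand(FREE,0,0),[0,-FREE[2],FREE[1]],"4")
t=tool_for(onstand(FULL,0,60)+[-1,.75,0],FULL[1],FULL[2],OFF)
mid=(t[0]+p)/2; mid[2]=max(t[0][2],p[2])+10
plan((p,Rc),[(t[0]+[0,0,10],t[1],14),(*t,2)])
E
```

```text
[458.1   20.43 140.48] [-179.71   31.47  168.59] [-0.4  0.7 -0.5] [0.01 0.28 0.01] 85.2 0.0 13.55 qd 2.61
plate local [19.3   6.54 96.91] [ -0.29 -31.47 -11.41]
bias est: nominal free plate check
scene [(2, [0.87, 0.55]), (3, [1.02, 0.33]), (4, [1.43, 0.18]), (5, [1.09, -0.13])]
top [(0, [0.36, -0.34]), (1, [0.31, -0.31]), (2, [0.27, 0.05]), (3, [0.28, -0.18]), (4, [0.37, -0.48]), (5, [0.18, -0.32]), (6, [0.36, -0.34])]
0 [-2.9, -20.7, 4.5, -0.19, -0.01, -0.3] 
1 [-2.4, -20.9, 4.2, -0.2, -0.01, -0.31] 
2 [-1.8, -21.0, 3.9, -0.19, -0.01, -0.3] 
3 [-1.3, -21.1, 3.4, -0.19, -0.01, -0.31] 
4 [-0.7, -21.1, 3.2, -0.2, -0.01, -0.3] 
5 [-0.1, -21.3, 2.7, -0.19, -0.01, -0.31] 
6 [0.4, -21.2, 2.5, -0.19, -0.01, -0.3] 
7 [1.0, -21.3, 2.0, -0.19, -0.01, -0.31] 
0 [1.6, -21.3, 1.7, -0.2, -0.01, -0.3] 
1 [2.1, -21.3, 1.3, -0.19, 0.0, -0.31] 
2 [2.7, -21.2, 1.0, -0.19, -0.01, -0.3] 
3 [3.3, -21.1, 0.7, -0.2, -0.01, -0.31] 
4 [3.9, -21.1, 0.2, -0.19, -0.01, -0.3] 
5 [4.3, -20.9, -0.1, -0.19, -0.01, -0.31] 
6 [2.7, 0.0, 4.2, 0.0, 0.0, 0.0] 
7 [2.7, 0.0, 4.3, 0.0, 0.0, 0.0]
```

```bash
python3 st.py free
python3 - <<'E'
from bench import r
s=r.sense(); print(s["joint_pos"].round(1),s["qd"].round(2),s["joint_efforts"].round(1))
E
```

```text
[457.38  20.22 138.09] [-179.65   31.29  168.6 ] [-0.7 -0.7 -0. ] [0.07 0.21 0.08] 85.2 0.0 13.65 qd 1.35
plate local [17.52  6.21 95.24] [ -0.35 -31.29 -11.4 ]
[  1.8 -47.  143.1  -8.9  53.7 -73.4] [-0.15  1.35  0.64  0.14 -0.14 -0.05] [  0.1 -15.8 -54.   -0.9  -3.5  -0. ]
```

>>> apply_moves(steps=[[1,0,0,-5,0,0,0],[1,0,0,-5,0,0,0],[1,0,0,0,0,0,0],[1,0,0,0,0,0,0],[1,0,0,0,0,0,0],[1,0,0,0,0,0,0],[1,0,0,0,0,0,0],[1,0,0,0,0,0,0]])

```text
time: 14.45
tool_pos: [452.1, 21.3, 146.3]
tcp_rot: [-179.6, 31.2, 168.6]
ft_force: [0.2, -0.5, 0.5]
finger_gap: 85.3
grip_force: 0.0
```

```bash
python3 st.py free
python3 - <<'E'
from h import *
from bench import r
s=r.sense(); print(s["joint_pos"].round(1),s["qd"].round(2),s["joint_efforts"].round(1))
print("nominal free plate check"); capcheck(r,onstand(FREE,0,0),[0,-FREE[2],FREE[1]],"4")
E
```

```text
[452.13  21.26 146.27] [-179.63   31.21  168.6 ] [ 0.2 -0.5  0.5] [0.02 0.2  0.03] 85.3 0.0 14.45 qd 0.11
plate local [ 17.35   6.19 105.02] [ -0.37 -31.21 -11.4 ]
[  2.1 -48.8 143.1  -8.9  55.6 -73.4] [ 0.05 -0.09 -0.11  0.06 -0.03  0.04] [ -0.  -13.9 -53.2  -0.9  -3.6  -0. ]
nominal free plate check
scene [(2, [0.89, 0.49]), (4, [1.39, 0.23]), (5, [1.11, 0.03])]
top [(0, [0.36, -0.34]), (1, [0.31, -0.32]), (2, [0.23, 0.03]), (3, [0.34, -0.2]), (4, [0.38, -0.45]), (5, [0.29, -0.28]), (6, [0.36, -0.32]), (7, [0.35, -0.36])]
```

```bash
cat >> h.py <<'E'
FULL=([489.7,-271.95,60.5],13.69,np.degrees(TH))
E
python3 - <<'E'
from h import *
from bench import r
p,Rc,s=cur(r)
t=tool_for(onstand(FULL,0,35)+[0,0,40],FULL[1],FULL[2],OFF)
print(plan((p,Rc),[(*t,15)])[0])
E
```

```text
0 [-3.9, -18.9, 4.7, -0.18, -0.01, -0.28] 
1 [-3.4, -19.1, 4.4, -0.18, -0.01, -0.29] 
2 [-2.9, -19.3, 4.1, -0.18, -0.02, -0.28] 
3 [-2.5, -19.3, 3.8, -0.18, -0.01, -0.29] 
4 [-1.9, -19.5, 3.5, -0.18, -0.01, -0.28] 
5 [-1.5, -19.6, 3.2, -0.18, -0.01, -0.29] 
6 [-1.0, -19.6, 2.9, -0.18, -0.02, -0.28] 
7 [-0.5, -19.7, 2.6, -0.18, -0.01, -0.29] 
0 [0.0, -19.8, 2.2, -0.18, -0.01, -0.28] 
1 [0.5, -19.8, 2.0, -0.18, -0.01, -0.29] 
2 [1.0, -19.8, 1.6, -0.18, -0.02, -0.28] 
3 [1.5, -19.7, 1.4, -0.18, -0.01, -0.29] 
4 [2.0, -19.8, 1.0, -0.18, -0.01, -0.28] 
5 [2.5, -19.7, 0.7, -0.19, -0.01, -0.29] 
6 [2.9, -19.7, 0.4, -0.18, -0.02, -0.28] 
[ 479.69510887 -274.40165105  117.86100945]
```

>>> apply_moves(steps=[[1,-8,-10,0,-0.1,0,-0.15],[1,-5,-19,2,-0.18,-0.01,-0.28],[1,-3,-19.3,4,-0.18,-0.01,-0.28],[1,-2.5,-19.3,3.8,-0.18,-0.01,-0.29],[1,-1.5,-19.5,3.5,-0.18,-0.01,-0.28],[1,-1,-19.6,3.2,-0.18,-0.01,-0.29],[1,-0.5,-19.6,2.9,-0.18,-0.02,-0.28],[1,0,-19.7,2.6,-0.18,-0.01,-0.29]])

```text
time: 15.35
tool_pos: [466.6, -128.9, 139.5]
tcp_rot: [-179.9, 31.6, -178.8]
ft_force: [0.6, 0.6, -0.3]
finger_gap: 85.4
grip_force: 0.0
```

>>> apply_moves(steps=[[1,0,-19.8,2.2,-0.18,-0.01,-0.28],[1,0.5,-19.8,2,-0.18,-0.01,-0.29],[1,1,-19.8,1.6,-0.18,-0.02,-0.28],[1,1.5,-19.7,1.4,-0.18,-0.01,-0.29],[1,2,-19.8,1,-0.18,-0.01,-0.28],[1,2.5,-19.7,0.7,-0.19,-0.01,-0.29],[1,2.9,-19.7,0.4,-0.18,-0.02,-0.28],[1,1,-8,0,-0.08,0,-0.14]])

```text
time: 16.15
tool_pos: [506.6, -229.0, 151.9]
tcp_rot: [-179.0, 27.6, -170.5]
ft_force: [-0.2, 0.3, 0.2]
finger_gap: 85.6
grip_force: 0.0
```

```bash
python3 st.py full
python3 - <<'E'
from h import *
from bench import r
s=r.sense(); print(s["joint_pos"].round(1),s["qd"].round(2))
print("full check"); capcheck(r,onstand(FULL,0,0),[0,-FULL[2],FULL[1]],"5")
p,Rc,s=cur(r)
f=lambda z: tool_for(onstand(FULL,0,z),FULL[1],FULL[2],OFF)
print(plan((p,Rc),[(*f(35),5),(*f(30),3)])[0])
E
```

```text
[ 506.64 -229.    151.86] [-178.96   27.59 -170.51] [-0.2  0.3  0.2] [-0.01  0.25  0.01] 85.6 0.0 16.15 qd 10.47
plate local [71.83 38.52 78.04] [ -1.04 -27.59   9.49]
[ -43.4  -16.1  120.5   24.6   59.7 -152.2] [  1.3    9.89 -10.47  -3.87   3.73   0.  ]
full check
scene [(1, [1.5, 0.4]), (2, [1.45, 0.3]), (3, [1.45, 0.42]), (4, [1.52, 0.36]), (5, [1.45, 0.46]), (6, [1.44, 0.39]), (7, [1.4, 0.36]), (8, [1.48, 0.34]), (9, [1.41, 0.35])]
top [(0, [0.31, -0.4])]
0 [12.9, -8.0, 10.1, -0.12, -0.18, -0.14] 
1 [13.1, -8.0, 9.8, -0.13, -0.18, -0.15] 
2 [13.3, -7.8, 9.5, -0.12, -0.18, -0.14] 
3 [13.7, -7.9, 9.2, -0.13, -0.18, -0.15] 
4 [13.8, -7.7, 8.9, -0.12, -0.18, -0.14] 
5 [0.0, 0.0, 1.7, 0.0, 0.0, 0.0] 
6 [0.0, 0.0, 1.6, 0.0, 0.0, 0.0] 
7 [0.0, 0.0, 1.7, 0.0, 0.0, 0.0] 
[ 482.24700305 -273.75272801   73.60940736]
```

```bash
cat > fk.py <<'E'
from h import *
from scipy.optimize import least_squares
D=[([71.712,7.509,85.323,0.004,87.260,-4.893],[138.8,583.23,230.37],[-179.908,-.012,166.606]),
([1.8,-47,143.1,-8.9,53.7,-73.4],[457.38,20.22,138.09],[-179.65,31.29,168.6]),
([2.1,-48.8,143.1,-8.9,55.6,-73.4],[452.13,21.26,146.27],[-179.63,31.21,168.6]),
([-43.4,-16.1,120.5,24.6,59.7,-152.2],[506.64,-229,151.86],[-178.96,27.59,-170.51])]
def fkR(q): return R.from_euler("ZYZYZ",[q[0],q[1]+q[2],q[3],q[4],q[5]],degrees=True)*R.from_euler("z",90,degrees=True)
def fk(q,g):
    a1,d1,L2,L3,e3,L6=g; t2,t3=np.radians(q[1]),np.radians(q[1]+q[2])
    x=a1+L2*np.sin(t2)+e3*np.cos(t3)+L3*np.sin(t3); z=d1+L2*np.cos(t2)-e3*np.sin(t3)+L3*np.cos(t3)
    Rt=fkR(q); return R.from_euler("z",q[0],degrees=True).apply([x,0,z])+Rt.apply([0,0,L6]),Rt
def fitg(D,g0=[0,300,400,400,0,300]):
    return least_squares(lambda g:np.r_[np.concatenate([fk(q,g)[0]-p for q,p,_ in D]),(np.array(g)-g0)*1e-3],g0)
LO=[-169.43,-51.17,1.28,-76.62,0,-152.29]; HI=[169.43,129.36,143.12,256.62,156.53,152.29]
def ik(p,Rt,g,q0):
    f=least_squares(lambda q:np.r_[(fk(q,g)[0]-p)/5,(fkR(q).inv()*Rt).as_rotvec()*60],np.clip(q0,np.array(LO)+.2,np.array(HI)-.2),bounds=(LO,HI)); return f.x,np.sqrt(2*f.cost)
E
python3 - <<'E'
from fk import *
from bench import r
s=r.sense(); D.append((s["joint_pos"],s["tool_pos"],s["tcp_rot"]))
for q,p,e in D: print(np.degrees((fkR(q).inv()*R.from_euler("xyz",e,degrees=True)).as_rotvec()).round(2))
f=fitg(D); g=f.x; print(g.round(1)); print(f.fun[:-6].reshape(-1,3).round(1))
pickle.dump(g,open("g.pkl","wb"))
F=R.from_euler("z",180,degrees=True)
def rel(a): return R.from_euler("y",a,degrees=True)
for flip in(0,1):
  for al in(0,8,12):
    for n,(pp,yaw,sl) in {"full":(onstand(FULL,0,0),FULL[1],32.1),"full35":(onstand(FULL,0,35),FULL[1],32.1),"full+up":(onstand(FULL,0,35)+[0,0,60],FULL[1],32.1),"sh20":(inshaker(-10,23),SH[1],20),"sh20up":(inshaker(30,90),SH[1],20),"sh0":(inshaker(0,0),SH[1],0)}.items():
        t,Rt=tool_for(pp,yaw,sl-al,OFF); Rt=Rt*(F if flip else R.identity())
        q,c=ik(t,Rt,g,[-30 if n[0]=="f" else 30,0,110,0,70,(30 if n[0]=="f" else 130)-(0 if flip else 160)])
        print(flip,al,n,q.round(1),round(c,2))
E
```

```text
Traceback (most recent call last):
  File "fk.py", line 7, in fkR
    def fkR(q): return R.from_euler("ZYZYZ",[q[0],q[1]+q[2],q[3],q[4],q[5]],degrees=True)*R.from_euler("z",90,degrees=True)
                       ~~~~~~~~~~~~^^^^^^^^^^^^^^^^^^^^^^^^^^^^^^^^^^^^^^^^^^^^^^^^^^^^^^
  File "scipy/spatial/transform/_rotation.pyx", line 1413, in scipy.spatial.transform._rotation.Rotation.from_euler
ValueError: Expected axis specification to be a non-empty string of upto 3 characters, got ZYZYZ
```

```bash
sed -i 's/R.from_euler("ZYZYZ",\[q\[0\],q\[1\]+q\[2\],q\[3\],q\[4\],q\[5\]\],degrees=True)/R.from_euler("ZYZ",[q[0],q[1]+q[2],q[3]],degrees=True)*R.from_euler("YZ",[q[4],q[5]],degrees=True)/' fk.py
cat > t1.py <<'E'
from fk import *
from bench import r
s=r.sense(); D.append((s["joint_pos"],s["tool_pos"],s["tcp_rot"])); print(s["joint_pos"].round(1))
for q,p,e in D: print(np.degrees((fkR(q).inv()*R.from_euler("xyz",e,degrees=True)).as_rotvec()).round(2))
f=fitg(D); g=f.x; print(g.round(1)); print(f.fun[:-6].reshape(-1,3).round(1))
pickle.dump(g,open("g.pkl","wb"))
F=R.from_euler("z",180,degrees=True)
for flip in(0,1):
  for al in(0,8,12):
    for n,(pp,yaw,sl) in {"full":(onstand(FULL,0,0),FULL[1],32.1),"full35":(onstand(FULL,0,35),FULL[1],32.1),"full+up":(onstand(FULL,0,35)+[0,0,60],FULL[1],32.1),"sh20":(inshaker(-10,23),SH[1],20),"sh20up":(inshaker(30,90),SH[1],20),"sh0":(inshaker(0,0),SH[1],0)}.items():
        t,Rt=tool_for(pp,yaw,sl-al,OFF); Rt=Rt*(F if flip else R.identity())
        q,c=ik(t,Rt,g,[-30 if n[0]=="f" else 30,0,110,0,70,(30 if n[0]=="f" else 130)-(0 if flip else 160)])
        print(flip,al,n,q.round(1),round(c,2))
E
python3 t1.py
```

```text
[ -43.4  -16.2  120.6   24.6   59.7 -152.2]
[ 0.  0. -0.]
[-0.01 -0.01  0.04]
[-0.02  0.    0.07]
[ 0.06  0.04 -0.02]
[ 0.  0. -0.]
[-60.6 377.5 412.8 608.1  78.  445.6]
[[ 48.2 -17.2   2.7]
 [  2.7 -61.4  -2.1]
 [  2.9 -61.5  -1.4]
 [-14.9 -15.6   0.6]
 [-15.3 -16.    0.2]]
0 0 full [ -40.4   -5.6  121.    23.5   48.1 -152.3] 10.13
0 0 full35 [ -42.3  -10.   121.7   22.9   52.1 -152.3] 10.32
0 0 full+up [ -44.   -14.2  119.5   23.4   58.8 -152.3] 8.82
0 0 sh20 [ 41.8  -1.5 111.1 -19.1  60.3 -25.8] 0.0
0 0 sh20up [ 38.   -2.3 105.1 -17.3  65.7 -32.1] 0.0
0 0 sh0 [ 28.8  12.1  96.4   0.   71.6 -46.9] 0.0
0 8 full [ -40.3   -1.7  116.4   20.1   52.7 -152.3] 4.35
0 8 full35 [ -42.    -5.8  117.    19.4   56.5 -152.3] 4.67
0 8 full+up [ -43.3   -9.8  114.8   19.7   62.9 -152.3] 3.39
0 8 sh20 [ 36.4   2.2 105.7 -10.2  64.8 -35.5] 0.0
0 8 sh20up [ 33.1   2.1  99.1  -9.3  70.9 -40.1] 0.0
0 8 sh0 [ 25.   18.1  89.6   5.2  78.5 -52. ] 0.0
0 12 full [ -40.2    0.2  114.1   18.4   55.  -152.3] 1.48
0 12 full35 [ -41.7   -3.8  114.7   17.6   58.7 -152.3] 1.87
0 12 full+up [ -42.8   -7.7  112.5  
[... 424 characters left out ...]
7.3  65.7 147.9] 0.0
1 0 sh0 [ 28.8  12.1  96.4   0.   71.6 133.1] 0.0
1 8 full [-44.5  -0.7 116.6  25.5  53.6  18.4] 0.0
1 8 full35 [-46.6  -4.6 117.2  24.9  57.5  18.1] 0.0
1 8 full+up [-46.6  -9.1 115.   23.3  63.6  21.2] 0.0
1 8 sh20 [ 36.4   2.2 105.7 -10.2  64.8 144.5] 0.0
1 8 sh20up [ 33.1   2.1  99.1  -9.3  70.9 139.9] 0.0
1 8 sh0 [ 25.   18.1  89.6   5.2  78.5 128. ] 0.0
1 12 full [-41.6   0.5 114.2  20.1  55.2  24.7] 0.0
1 12 full35 [-43.5  -3.4 114.8  19.7  58.9  24. ] 0.0
1 12 full+up [-43.5  -7.6 112.5  18.6  65.1  26.4] 0.0
1 12 sh20 [ 33.9   4.5 102.8  -6.5  67.5 140.4] 0.0
1 12 sh20up [ 30.9   4.7  95.9  -5.9  73.9 136.5] 0.0
1 12 sh0 [ 23.3  21.3  86.1   7.4  82.2 126. ] 0.0
```

```bash
sed -i 's/a1,d1,L2,L3,e3,L6=g;/a1,d1,L2,L3,e3,L6,dy=g;/; s/apply(\[x,0,z\])/apply([x,dy,z])/; s/g0=\[0,300,400,400,0,300\]/g0=[0,300,400,400,0,250,50]/' fk.py; sed -i 's/fun\[:-6\]/fun[:-7]/' t1.py; python3 t1.py | grep -v "^0 "
```

```text
[ -43.4  -16.2  120.6   24.6   59.7 -152.2]
[ 0.  0. -0.]
[-0.01 -0.01  0.04]
[-0.02  0.    0.07]
[ 0.06  0.04 -0.02]
[ 0.  0. -0.]
[ -0.6 317.1 368.6 554.   60.9 364.   51.2]
[[ 0.  -0.   0. ]
 [-0.1 -0.  -0.1]
 [ 0.1  0.1  0.1]
 [ 0.2  0.2  0.2]
 [-0.2 -0.2 -0.2]]
1 0 full [-52.2  -1.5 121.4  37.8  52.4   2.5] 0.0
1 0 full35 [-54.5  -6.3 122.3  36.2  56.7   3.5] 0.0
1 0 full+up [-54.5 -11.9 120.2  33.6  63.    8.6] 0.0
1 0 sh20 [ 33.1  -1.3 111.7 -17.5  57.  145.4] 0.0
1 0 sh20up [ 29.9  -1.9 104.8 -15.5  63.3 139.5] 0.0
1 0 sh0 [ 23.7  11.8  97.9  -0.   70.2 128. ] 0.0
1 8 full [-47.3  -0.3 117.4  26.3  53.7  15. ] 0.0
1 8 full35 [-49.4  -4.9 118.2  25.4  57.9  14.9] 0.0
1 8 full+up [-49.4  -9.8 115.8  23.8  64.6  18.4] 0.0
1 8 sh20 [ 29.3   2.2 106.6  -9.3  62.7 137.3] 0.0
1 8 sh20up [ 26.4   2.3  99.1  -8.3  69.6 133. ] 0.0
1 8 sh0 [ 20.9  17.3  91.9   4.7  77.4 123.9] 0.0
1 12 full [-44.9   0.9 115.1  21.   55.1  20.7] 0.0
1 12 full35 [-46.9  -3.6 116.   20.4  59.1  20.2] 0.0
1 12 full+up [-46.9  -8.2 113.4  19.1  65.9  22.9] 0.0
1 12 sh20 [ 27.6   4.4 103.9  -5.8  65.8 134. ] 0.0
1 12 sh20up [ 24.9   4.7  96.2  -5.3  72.9 130.4] 0.0
1 12 sh0 [ 19.6  20.2  88.7   6.7  81.1 122.3] 0.0
```

Run:
```python
from h import *
from bench import r
p,Rc,s=cur(r)
t,Rt=tool_for(onstand(FULL,0,35)+[0,0,60],FULL[1],FULL[2],OFF)
print(plan((p,Rc),[(t,Rt*R.from_euler("z",35,degrees=True),8)])[0])
```

```text
0 [4.6, -5.1, -0.3, -0.11, -0.09, 0.78] 
1 [4.2, -5.4, -0.5, -0.11, -0.08, 0.79] 
2 [3.8, -5.7, -0.5, -0.11, -0.09, 0.78] 
3 [3.4, -5.9, -0.6, -0.11, -0.08, 0.79] 
4 [3.0, -6.2, -0.6, -0.11, -0.09, 0.78] 
5 [2.5, -6.3, -0.8, -0.1, -0.08, 0.78] 
6 [2.2, -6.5, -0.8, -0.11, -0.09, 0.79] 
7 [1.6, -6.6, -0.9, -0.11, -0.08, 0.78] 
[ 479.68882061 -274.4126159   137.83499139]
```

>>> apply_moves(steps=[[1,4.6,-5.1,-0.3,-0.11,-0.09,0.78],[1,4.2,-5.4,-0.5,-0.11,-0.08,0.79],[1,3.8,-5.7,-0.5,-0.11,-0.09,0.78],[1,3.4,-5.9,-0.6,-0.11,-0.08,0.79],[1,3,-6.2,-0.6,-0.11,-0.09,0.78],[1,2.5,-6.3,-0.8,-0.1,-0.08,0.78],[1,2.2,-6.5,-0.8,-0.11,-0.09,0.79],[1,1.6,-6.6,-0.9,-0.11,-0.08,0.78]])

```text
time: 17.05
tool_pos: [478.6, -273.4, 137.0]
tcp_rot: [160.1, 25.7, 153.9]
ft_force: [-0.2, -0.9, 0.2]
finger_gap: 85.2
grip_force: 0.0
```

>>> apply_moves(steps=[[1,0,0,0,0,0,1],[1,0,0,0,0,0,1],[1,0,0,0,0,0,1],[1,0,0,0,0,0,1],[1,0,0,0,0,0,1],[1,0,0,0,0,0,1],[1,0,0,0,0,0,1],[1,0,0,0,0,0,1]])

```text
time: 17.85
tool_pos: [478.8, -273.1, 137.0]
tcp_rot: [148.8, 7.7, 116.3]
ft_force: [0.6, -0.1, 0.4]
finger_gap: 85.2
grip_force: 0.0
```

>>> apply_moves(steps=[[1,0,0,0,0,0,1],[1,0,0,0,0,0,1],[1,0,0,0,0,0,1],[1,0,0,0,0,0,1],[1,0,0,0,0,0,1],[1,0,0,0,0,0,1],[1,0,0,0,0,0,1],[1,0,0,0,0,0,1]])

```text
time: 18.65
tool_pos: [478.8, -273.1, 137.0]
tcp_rot: [150.5, -13.1, 81.9]
ft_force: [-0.1, -0.5, 0.1]
finger_gap: 85.4
grip_force: 0.0
```

>>> apply_moves(steps=[[1,0,0,0,0,0,1],[1,0,0,0,0,0,1],[1,0,0,0,0,0,1],[1,0,0,0,0,0,1],[1,0,0,0,0,0,1],[1,0,0,0,0,0,1],[1,0,0,0,0,0,1],[1,0,0,0,0,0,1]])

```text
time: 19.45
tool_pos: [478.8, -273.1, 137.0]
tcp_rot: [165.3, -28.8, 42.3]
ft_force: [-0.1, 0.6, -0.6]
finger_gap: 85.1
grip_force: 0.0
```

```bash
cat >> h.py <<'E'
_tf=tool_for
def tool_for(p,yaw,slope,off):   # flipped grasp: tool x = plate x
    t,Rt=_tf(p,yaw,slope,off); return t,Rt*R.from_euler("z",180,degrees=True)
_po=plate_of
def plate_of(p,Rt,off): return _po(p,Rt*R.from_euler("z",180,degrees=True),off)
OFF=[0,0,-15.5]
E
python3 st.py full
python3 - <<'E'
from h import *
from bench import r
p,Rc,s=cur(r); print(s["joint_pos"].round(1))
f=lambda z,u=0: tool_for(onstand(FULL,0,z)+[0,0,u],FULL[1],FULL[2],OFF)
print(plan((p,Rc),[(*f(35,30),4),(*f(35),4),(*f(20),4),(*f(0),4)])[0])
E
```

```text
[ 478.79 -273.12  137.01] [165.34 -28.83  42.26] [-0.1  0.6 -0.6] [-0.05  0.22 -0.01] 85.1 0.0 19.45 qd 49.76
plate local [31.43  1.43 86.1 ] [-14.66 -28.83  42.26]
[-54.5 -12.  120.4  33.6  63.  -16.3]
0 [-3.7, -1.3, 6.4, 0.0, 0.0, 1.24] !!
1 [-3.8, -0.9, 6.4, -0.01, 0.0, 1.24] !!
2 [-3.8, -0.5, 6.5, 0.0, 0.0, 1.24] !!
3 [-3.9, 0.0, 6.4, 0.0, 0.0, 1.23] !!
4 [-4.0, 0.0, 6.4, 0.0, 0.0, 0.0] 
5 [-4.0, 0.0, 6.3, 0.0, 0.0, 0.0] 
6 [-3.9, 0.0, 6.4, 0.0, 0.0, 0.0] 
7 [-4.0, 0.0, 6.3, 0.0, 0.0, 0.0] 
0 [0.0, 0.0, 3.8, 0.0, 0.0, 0.0] 
1 [0.0, 0.0, 3.7, 0.0, 0.0, 0.0] 
2 [0.0, 0.0, 3.8, 0.0, 0.0, 0.0] 
3 [0.0, 0.0, 3.7, 0.0, 0.0, 0.0] 
4 [0.0, 0.0, 5.0, 0.0, 0.0, 0.0] 
5 [0.0, 0.0, 5.0, 0.0, 0.0, 0.0] 
6 [0.0, 0.0, 5.0, 0.0, 0.0, 0.0] 
7 [0.0, 0.0, 5.0, 0.0, 0.0, 0.0] 
[ 497.71560372 -270.02199516   47.38673716]
```

>>> apply_moves(steps=[[1,-3,-1,5,0,0,0.99],[1,-3.1,-0.8,5.1,0,0,0.99],[1,-3.1,-0.5,5.1,0,0,0.99],[1,-3.1,-0.2,5.2,0,0,0.99],[1,-3,0,5.2,0,0,0.99],[1,-8,0,12.7,0,0,0],[1,-7.9,0,12.7,0,0,0],[1,0,0,0,0,0,0]])

```text
time: 20.25
tool_pos: [478.5, -273.4, 74.1]
tcp_rot: [-179.9, -31.9, 14.0]
ft_force: [-0.4, 0.2, -0.8]
finger_gap: 85.3
grip_force: 0.0
```

```bash
python3 st.py full
python3 - <<'E'
from h import *
from bench import r
p,Rc,s=cur(r); print(s["joint_pos"].round(1))
capcheck(r,onstand(FULL,0,0),[0,-FULL[2],FULL[1]],"6")
p,Rc,s=cur(r)
f=lambda z,u=0: tool_for(onstand(FULL,0,z)+[0,0,u],FULL[1],FULL[2],OFF)
print(plan((p,Rc),[(*f(30),3),(*f(0),5)])[0])
ims=[cv2.resize(load(n+"6")["color"][a:a+75,b:b+100],(400,300),interpolation=cv2.INTER_CUBIC) for n,a,b in(("scene",220,250),("top",175,310))]
cv2.imwrite("pics/g6.png",np.hstack(ims))
E
```

```text
[ 478.52 -273.43   74.1 ] [-179.89  -31.94   13.95] [-0.4  0.2 -0.8] [-0.08  0.22  0.02] 85.3 0.0 20.25 qd 2.28
plate local [-2.23  1.14 32.98] [  0.11 -31.94  13.95]
[-54.5  -5.9 122.3  36.2  56.6   3. ]
scene [(0, [1.35, 0.47]), (1, [1.51, 0.41]), (2, [1.22, 0.38]), (3, [1.24, 0.62]), (9, [1.39, 0.33])]
top [(0, [0.23, -0.26]), (1, [0.28, -0.41]), (2, [0.28, -0.2]), (3, [0.25, -0.19]), (4, [0.3, -0.4]), (5, [0.29, -0.39])]
0 [0.1, -0.1, 1.6, -0.01, 0.0, 0.02] 
1 [0.1, -0.1, 1.5, 0.0, 0.01, 0.01] 
2 [0.1, -0.1, 1.6, -0.01, 0.0, 0.02] 
3 [0.0, 0.0, 6.0, 0.0, 0.0, 0.0] 
4 [0.0, 0.0, 6.0, 0.0, 0.0, 0.0] 
5 [0.0, 0.0, 6.0, 0.0, 0.0, 0.0] 
6 [0.0, 0.0, 6.0, 0.0, 0.0, 0.0] 
7 [0.0, 0.0, 6.0, 0.0, 0.0, 0.0] 
[ 497.70115701 -270.04575587   47.37166218]
```

View pics/g6.png

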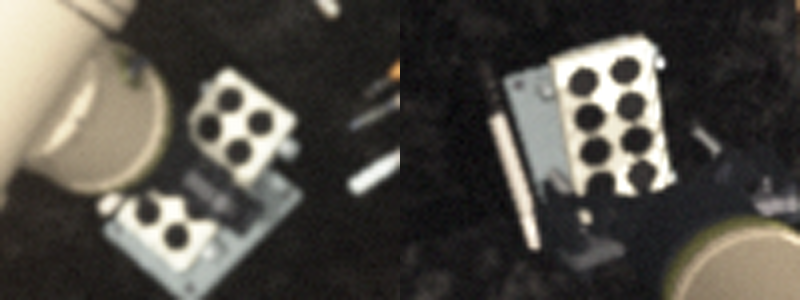

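Both crops show the fingers straddling the plate at mid-length, with the marker and stand clear. I'm descending and gripping.

>>> apply_moves(steps=[[1,0.1,-0.1,1.6,-0.01,0,0.02],[1,0.1,-0.1,1.5,0,0.01,0.01],[1,0.1,-0.1,6,-0.01,0,0.02],[1,0,0,6,0,0,0],[1,0,0,6,0,0,0],[1,0,0,6,0,0,0],[1,0,0,6,0,0,0],[1,0,0,1.5,0,0,0]])

```text
time: 21.15
tool_pos: [498.2, -270.3, 47.5]
tcp_rot: [180.0, -32.1, 13.7]
ft_force: [-0.3, -0.3, 0.6]
finger_gap: 85.3
grip_force: 0.0
```

>>> apply_moves(steps=[[1,0,0,0,0,0,0],[-1,0,0,0,0,0,0],[-1,0,0,0,0,0,0],[-1,0,0,0,0,0,0],[-1,0,0,0,0,0,0],[-1,0,0,0,0,0,0],[-1,0,0,0,0,0,0],[-1,0,0,0,0,0,0]], squeeze=60)

```text
time: 21.95
tool_pos: [498.2, -271.4, 49.2]
tcp_rot: [179.8, -32.1, 13.7]
ft_force: [-5.3, 0.5, 6.4]
finger_gap: 58.7
grip_force: 64.2
```

```bash
python3 st.py full
python3 - <<'E'
from h import *
from bench import r
capcheck(r,onstand(FULL,0,0),[0,-FULL[2],FULL[1]],"7")
E
```

```text
[ 498.2  -271.38   49.18] [179.85 -32.13  13.71] [-5.3  0.5  6.4] [0.17 0.53 0.15] 58.7 64.2 21.95 qd 0.13
plate local [ 1.09 -1.42  1.45] [ -0.15 -32.13  13.71]
scene [(0, [0.9, 0.21]), (1, [1.34, 0.03]), (9, [1.22, 0.16])]
top [(0, [-0.27, -0.13]), (1, [-0.23, -0.4]), (2, [-0.03, -0.33]), (3, [-0.17, -0.09]), (5, [-0.1, -0.32])]
```

```bash
cat >> h.py <<'E'
OFF=[-1.1,0,-14.05]
E
python3 - <<'E'
from h import *
from fk import ik
from bench import r
P=cloud(load("top")).reshape(-1,3)
for x0,x1,y0,y1 in [(545,600,-200,150),(600,660,-200,150),(560,640,100,220)]:
    m=(P[:,0]>x0)&(P[:,0]<x1)&(P[:,1]>y0)&(P[:,1]<y1); i=np.nanargmax(np.where(m,P[:,2],-1)); print(P[i].round())
p,Rc,s=cur(r); g=pickle.load(open("g.pkl","rb"))
f=lambda z,u=0: tool_for(onstand(FULL,0,z)+[0,0,u],FULL[1],FULL[2],OFF)
a=f(25); b=f(25,95); c=tool_for([515,0,190],0,20,OFF); d=edge(-45,75,20); 
q=s["joint_pos"]
for t in(a,b,c,d): q,e=ik(*t,g,q); print(q.round(1),round(e,3))
print(plan((p,Rc),[(*a,4),(*b,4),(*c,16),(*d,16)])[0])
E
```

```text
[ 552. -198.    9.]
[625.  54. 136.]
[566. 212.  68.]
[-54.   -5.1 122.2  36.6  55.6   3.1] 0.0
[-54.  -13.6 118.7  32.7  65.5  10.9] 0.0
[ -7.5 -23.8 121.7   2.9  62.4  81.7] 0.0
[ 31.1  -3.8 105.9 -15.7  64.5 140.5] 0.0
0 [-0.5, -0.3, -6.3, 0.01, 0.0, 0.0] 
1 [-0.6, -0.4, -6.2, 0.0, 0.0, 0.0] 
2 [-0.5, -0.3, -6.3, 0.01, -0.01, 0.0] 
3 [-0.5, -0.4, -6.2, 0.01, 0.0, 0.0] 
4 [12.6, 0.0, -20.1, 0.0, 0.0, 0.0] 
5 [12.6, 0.0, -20.2, 0.0, 0.0, 0.0] 
6 [12.6, 0.0, -20.1, 0.0, 0.0, 0.0] 
7 [12.6, 0.0, -20.1, 0.0, 0.0, 0.0] 
0 [5.7, -16.1, 2.7, -0.08, -0.15, 0.15] 
1 [5.5, -16.2, 2.4, -0.07, -0.15, 0.16] 
2 [5.3, -16.2, 2.3, -0.08, -0.15, 0.15] 
3 [5.1, -16.4, 2.1, -0.07, -0.15, 0.16] 
4 [4.9, -16.4, 2.0, -0.08, -0.15, 0.15] 
5 [4.7, -16.5, 1.8, -0.07, -0.15, 0.16] 
6 [4.5, -16.6, 1.6, -0.08, -0.15, 0.15] 
7 [4.4, -16.6, 1.4, -0.07, -0.15, 0.15] 
0 [4.1, -16.7, 1.3, -0.08, -0.15, 0.16] 
1 [3.9, -16.8, 1.1, -0.07, -0.15, 0.15] 
2 [3.7, -16.8, 0.9, -0.08, -0.15, 0.16] 
3 [3.4, -16.9, 0.8, -0.07, -0.15, 0.15] 
4 [3.3, -17.0, 0.7, -0.08, -0.15, 0.16] 
5 [3.0, -16.9, 0.5, -0.08, -0.15, 0.15] 
6 [2.8, -17.1, 0.3, -0.07, -0.15, 0.15] 
7 [2.6, -17.0, 0.2, -0.08, -0.15, 0.16] 
0 [0.2, -17.1, 0.7, -0.06, 0.0, 0.17] 
1 [0.0, -17.1, 0.5, -0.06, 0.0, 0.17] 
2 [-0.3, -17.1, 0.5, -0.06, 0.0, 0.16] 
3 [-0.6, -17.1, 0.4, -0.06, 0.0, 0.17] 
4 [-0.8, -17.0, 0.3, -0.06, 0.0, 0.17] 
5 [-1.0, -17.1, 0.2, -0.07, 0.0, 0.17] 
6 [-1.3, -17.1, 0.1, -0.06, 0.0, 0.16] 
7 [-1.6, -17.0, 0.0, -0.06, 0.0, 0.17] 
0 [-1.7, -17.0, -0.1, -0.06, 0.0, 0.17] 
1 [-2.1, -17.0, -0.1, -0.06, 0.0, 0.17] 
2 [-2.3, -16.9, -0.3, -0.06, 0.0, 0.17] 
3 [-2.5, -16.9, -0.3, -0.06, 0.0, 0.16] 
4 [-2.8, -16.9, -0.5, -0.06, 0.0, 0.17] 
5 [-3.0, -16.8, -0.5, -0.06, 0.0, 0.17] 
6 [-3.3, -16.8, -0.6, -0.06, 0.0, 0.17] 
7 [-3.5, -16.7, -0.7, -0.07, 0.0, 0.17] 
[525.53989481 273.35044663 167.66985665]
```

>>> apply_moves(steps=[[-1,-0.5,-0.3,-6.3,0.01,0,0],[-1,-0.5,-0.4,-6.2,0,0,0],[-1,-0.5,-0.3,-6.3,0.01,0,0],[-1,-0.5,-0.4,-6.2,0.01,0,0],[-1,12.6,0,-20.1,0,0,0],[-1,12.6,0,-20.1,0,0,0],[-1,12.6,0,-20.1,0,0,0],[-1,12.6,0,-20.1,0,0,0]], squeeze=80)

```text
time: 22.85
tool_pos: [482.5, -273.0, 164.2]
tcp_rot: [-179.9, -32.1, 13.7]
ft_force: [-0.3, 0.6, -1.6]
finger_gap: 58.6
grip_force: 86.7
```

>>> apply_moves(steps=[[-1,5.7,-16.1,2.7,-0.08,-0.15,0.15],[-1,5.5,-16.2,2.4,-0.07,-0.15,0.16],[-1,5.3,-16.2,2.3,-0.08,-0.15,0.15],[-1,5.1,-16.4,2.1,-0.07,-0.15,0.16],[-1,4.9,-16.4,2,-0.08,-0.15,0.15],[-1,4.7,-16.5,1.8,-0.07,-0.15,0.16],[-1,4.5,-16.6,1.6,-0.08,-0.15,0.15],[-1,4.4,-16.6,1.4,-0.07,-0.15,0.15]])

```text
time: 23.65
tool_pos: [500.4, -135.8, 169.5]
tcp_rot: [-179.5, -26.0, 6.6]
ft_force: [0.6, 0.4, -1.9]
finger_gap: 58.1
grip_force: 86.8
```

>>> apply_moves(steps=[[-1,4.1,-16.7,1.3,-0.08,-0.15,0.16],[-1,3.9,-16.8,1.1,-0.07,-0.15,0.15],[-1,3.7,-16.8,0.9,-0.08,-0.15,0.16],[-1,3.4,-16.9,0.8,-0.07,-0.15,0.15],[-1,3.3,-17,0.7,-0.08,-0.15,0.16],[-1,3,-16.9,0.5,-0.08,-0.15,0.15],[-1,2.8,-17.1,0.3,-0.07,-0.15,0.15],[-1,2.6,-17,0.2,-0.08,-0.15,0.16]])

```text
time: 24.45
tool_pos: [518.2, 0.8, 175.8]
tcp_rot: [-180.0, -20.0, -0.1]
ft_force: [1.0, 0.1, -2.5]
finger_gap: 58.3
grip_force: 86.8
```

>>> apply_moves(steps=[[-1,0.2,-17.1,0.7,-0.06,0,0.17],[-1,0,-17.1,0.5,-0.06,0,0.17],[-1,-0.3,-17.1,0.5,-0.06,0,0.16],[-1,-0.6,-17.1,0.4,-0.06,0,0.17],[-1,-0.8,-17,0.3,-0.06,0,0.17],[-1,-1,-17.1,0.2,-0.07,0,0.17],[-1,-1.3,-17.1,0.1,-0.06,0,0.16],[-1,-1.6,-17,0,-0.06,0,0.17]])

```text
time: 25.25
tool_pos: [521.6, 137.3, 171.5]
tcp_rot: [-180.0, -20.0, -7.2]
ft_force: [-0.0, 0.6, -1.0]
finger_gap: 58.3
grip_force: 86.8
```

>>> apply_moves(steps=[[-1,-1.7,-17,-0.1,-0.06,0,0.17],[-1,-2.1,-17,-0.1,-0.06,0,0.17],[-1,-2.3,-16.9,-0.3,-0.06,0,0.17],[-1,-2.5,-16.9,-0.3,-0.06,0,0.16],[-1,-2.8,-16.9,-0.5,-0.06,0,0.17],[-1,-3,-16.8,-0.5,-0.06,0,0.17],[-1,-3.3,-16.8,-0.6,-0.06,0,0.17],[-1,-3.5,-16.7,-0.7,-0.07,0,0.17]])

```text
time: 26.05
tool_pos: [525.2, 273.8, 167.2]
tcp_rot: [-180.0, -20.0, -14.4]
ft_force: [0.0, 0.4, -1.1]
finger_gap: 58.3
grip_force: 86.8
```

```bash
python3 st.py sh
python3 - <<'E'
from h import *
from bench import r
r.snapshot("top")
p,Rc,s=cur(r); print(s["joint_pos"].round(1),p.round(2)); pp,e=plate_of(p,Rc,OFF)
capcheck(r,pp,e,"8")
print(plan((p,Rc),[(*edge(-45,40,20),4),(*edge(-45,20,20),4)])[0])
E
```

```text
[525.16 273.8  167.24] [-180.    -19.99  -14.41] [ 0.   0.4 -1.1] [ 0.05  0.24 -0.  ] 58.3 86.8 26.05 qd 29.24
plate local [15.64  0.36 96.82] [  0.   -19.99 -14.41]
[ 31.4  -3.7 105.8 -15.7  64.4 140.9] [525.11 276.04 167.29]
scene [(8, [0.89, 2.38]), (9, [-0.5, -1.93])]
top [(0, [0.99, 0.96]), (1, [0.94, 1.06]), (2, [0.93, 1.32]), (3, [0.97, 1.24]), (9, [0.83, 0.88])]
0 [-2.7, 0.6, 8.2, 0.0, 0.0, -0.01] 
1 [-2.7, 0.7, 8.3, -0.01, 0.0, 0.0] 
2 [-2.7, 0.6, 8.2, 0.0, 0.0, -0.01] 
3 [-2.8, 0.6, 8.2, 0.0, 0.0, -0.01] 
4 [-1.7, 0.0, 4.7, 0.0, 0.0, 0.0] 
5 [-1.7, 0.0, 4.7, 0.0, 0.0, 0.0] 
6 [-1.7, 0.0, 4.7, 0.0, 0.0, 0.0] 
7 [-1.7, 0.0, 4.7, 0.0, 0.0, 0.0] 
[525.50454913 273.39760828 112.65143995]
```

>>> apply_moves(steps=[[-1,-2.7,0.6,8.2,0,0,0],[-1,-2.7,0.7,8.2,-0.01,0,0],[-1,-2.7,0.6,8.2,0,0,-0.01],[-1,-2.8,0.6,8.2,0,0,-0.01],[-1,0,0,0,0,0,0],[-1,0,0,0,0,0,0],[-1,0,0,0,0,0,0],[-1,0,0,0,0,0,0]])

```text
time: 27.0
tool_pos: [526.3, 271.3, 133.7]
tcp_rot: [-180.0, -20.1, -14.2]
ft_force: [0.7, -0.7, -1.5]
finger_gap: 58.4
grip_force: 86.8
```

```bash
python3 st.py sh
python3 - <<'E'
from h import *
from bench import r
p,Rc,s=cur(r); pp,e=plate_of(p,Rc,OFF)
capcheck(r,pp,e,"8")
ims=[cv2.resize(load(n+"8")["color"][a:a+75,b:b+100],(400,300),interpolation=cv2.INTER_CUBIC) for n,a,b in(("scene",95,180),("top",165,100))]
cv2.imwrite("pics/g8.png",np.hstack(ims))
print(plan((p,Rc),[(*edge(-50,20,20),4),(*edge(-55,5,20),4)])[0])
E
```

```text
[526.32 271.34 133.7 ] [-179.99  -20.08  -14.25] [ 0.7 -0.7 -1.5] [0.05 0.28 0.04] 58.4 86.8 27.0 qd 0.09
plate local [17.35 -1.76 63.28] [ 1.000e-02 -2.008e+01 -1.425e+01]
scene []
top [(0, [0.51, 1.07]), (1, [0.54, 1.09]), (2, [0.44, 1.32]), (3, [0.45, 1.19])]
0 [-3.3, -0.4, 4.4, 0.0, 0.0, 0.0] 
1 [-3.3, -0.5, 4.4, 0.0, -0.01, 0.01] 
2 [-3.2, -0.4, 4.4, 0.0, 0.0, 0.0] 
3 [-3.3, -0.5, 4.4, -0.01, -0.01, 0.0] 
4 [-2.5, 0.0, 3.1, 0.0, 0.0, 0.0] 
5 [-2.4, 0.0, 3.1, 0.0, 0.0, 0.0] 
6 [-2.5, 0.0, 3.1, 0.0, 0.0, 0.0] 
7 [-2.4, 0.0, 3.1, 0.0, 0.0, 0.0] 
[515.86341907 275.85853719  97.67863767]
```

View pics/g8.png

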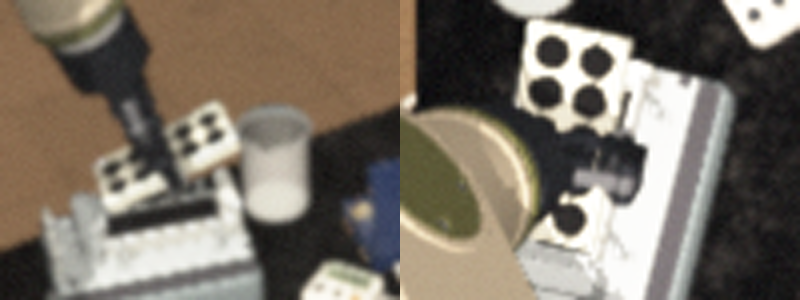

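Scene and top crops: the plate is held tilted over the nest, front end low and clear of the claw. The top camera says it sits about 2.5 mm further forward in the grip than I assumed, so I'm correcting for that.

```bash
cat >> h.py <<'E'
OFF=[-3.6,0,-14.05]
E
sed -i 's/^print("plate local".*/&\nif S is SH:\n    L=R.from_euler("z",-SH[1],degrees=True).apply(pp-SH[0]); f=np.radians(-e[1]); print("front edge x0,h:",(L[0]-65*np.cos(f)).round(2),(L[2]-65*np.sin(f)).round(2),"y",L[1].round(2),"Fx local",R.from_euler("z",-SH[1],degrees=True).apply(s["ft_force"]).round(1))/' st.py
python3 st.py sh
python3 - <<'E'
from h import *
from bench import r
p,Rc,s=cur(r)
print(plan((p,Rc),[(*edge(-42,15,20),5),(*edge(-42,3,20),3)])[0])
E
```

```text
[526.2  271.29 133.54] [180.   -20.07 -14.24] [-0.2  0.6 -1.3] [ 0.1   0.26 -0.01] 58.4 86.8 27.1 qd 0.11
plate local [19.59 -1.83 63.97] [ -0.   -20.07 -14.24]
front edge x0,h: -41.46 41.67 y -1.83 Fx local [-0.4  0.5 -1.3]
0 [-1.9, -0.4, 5.0, 0.0, 0.0, 0.0] 
1 [-2.0, -0.3, 5.0, 0.0, -0.01, 0.0] 
2 [-1.9, -0.4, 5.0, 0.0, 0.0, 0.01] 
3 [-1.9, -0.4, 5.0, 0.0, 0.0, 0.0] 
4 [-2.0, -0.3, 4.9, 0.0, 0.0, 0.0] 
5 [-1.4, 0.0, 3.8, 0.0, 0.0, 0.0] 
6 [-1.3, 0.0, 3.7, 0.0, 0.0, 0.0] 
7 [-1.4, 0.0, 3.8, 0.0, 0.0, 0.0] 
[526.09266941 273.1821326   94.8002073 ]
```

```bash
cat >> h.py <<'E'
OFF=[1.3,0,-14.05]   # x in unflipped tool frame (=-plate x)
E
python3 st.py sh
python3 - <<'E'
from h import *
from bench import r
p,Rc,s=cur(r); pp,e=plate_of(p,Rc,OFF); capcheck(r,pp,e)
print(plan((p,Rc),[(*edge(-42,15,20),5),(*edge(-42,3,20),3)])[0])
E
```

```text
[526.2  271.29 133.54] [180.   -20.07 -14.24] [-0.2  0.6 -1.3] [ 0.1   0.26 -0.01] 58.4 86.8 27.1 qd 0.11
plate local [14.99 -1.84 62.29] [ -0.   -20.07 -14.24]
front edge x0,h: -46.07 39.99 y -1.84 Fx local [-0.4  0.5 -1.3]
scene []
top [(0, [0.68, 0.08]), (1, [0.74, 0.14]), (2, [0.57, 0.27]), (3, [0.65, 0.36])]
0 [-1.0, -0.4, 5.0, 0.0, 0.0, 0.0] 
1 [-0.9, -0.3, 5.0, 0.0, -0.01, 0.0] 
2 [-1.0, -0.4, 5.0, 0.0, 0.0, 0.01] 
3 [-0.9, -0.4, 5.0, 0.0, 0.0, 0.0] 
4 [-1.0, -0.3, 4.9, 0.0, 0.0, 0.0] 
5 [-1.4, 0.0, 3.8, 0.0, 0.0, 0.0] 
6 [-1.3, 0.0, 3.7, 0.0, 0.0, 0.0] 
7 [-1.4, 0.0, 3.8, 0.0, 0.0, 0.0] 
[530.55421745 272.04805602  96.47903146]
```

Residuals now match the known bias. I'm descending ahead of the claw.

>>> apply_moves(steps=[[-1,-1,-0.4,5,0,0,0],[-1,-0.9,-0.4,5,0,0,0],[-1,-1,-0.4,5,0,0,0.01],[-1,-0.9,-0.3,5,0,0,0],[-1,-1,-0.3,5,0,0,0],[-1,-1.4,0,3.8,0,0,0],[-1,-1.3,0,3.8,0,0,0],[-1,-0.7,0,2,0,0,0]])

```text
time: 28.0
tool_pos: [530.2, 271.7, 97.1]
tcp_rot: [180.0, -20.0, -14.3]
ft_force: [-0.3, -0.7, -2.3]
finger_gap: 58.2
grip_force: 86.9
```

>>> apply_moves(steps=[[-1,0,0,0,0,0,0],[-1,0,0,0,0,0,0],[-1,0,0,0,0,0,0],[-1,0,0,0,0,0,0],[-1,0,0,0,0,0,0],[-1,0,0,0,0,0,0],[-1,0,0,0,0,0,0],[-1,0,0,0,0,0,0]])

```text
time: 28.8
tool_pos: [530.4, 271.8, 97.7]
tcp_rot: [180.0, -20.0, -14.3]
ft_force: [-0.3, -0.4, -1.8]
finger_gap: 58.2
grip_force: 86.9
```

```bash
python3 st.py sh
python3 - <<'E'
from h import *
from bench import r
p,Rc,s=cur(r); pp,e=plate_of(p,Rc,OFF); capcheck(r,pp,e)
print(plan((p,Rc),[(*edge(-42,2.2,20),2),(*edge(-52,2.2,20),3),(*edge(-60,2.2,20),3),(*edge(-66,2.2,20),4),(*edge(-71,2,20),4)])[0])
E
```

```text
[530.39 271.79  97.69] [179.98 -20.03 -14.29] [-0.3 -0.4 -1.8] [ 0.05  0.21 -0.02] 58.2 86.9 28.8 qd 0.16
plate local [18.93 -0.31 26.44] [-2.000e-02 -2.003e+01 -1.429e+01]
front edge x0,h: -42.14 4.18 y -0.31 Fx local [-0.2 -0.5 -1.8]
scene []
top [(0, [0.63, 0.02]), (1, [0.68, 0.03]), (2, [0.52, 0.25]), (3, [0.64, 0.31])]
0 [-0.3, -0.2, 1.0, 0.0, 0.0, 0.0] 
1 [-0.3, -0.1, 0.9, 0.0, -0.01, 0.0] 
2 [-3.1, 0.0, -1.1, 0.0, 0.0, 0.0] 
3 [-3.1, 0.0, -1.1, 0.0, 0.0, 0.0] 
4 [-3.2, 0.0, -1.2, 0.0, 0.0, 0.0] 
5 [-2.5, 0.0, -0.9, 0.0, 0.0, 0.0] 
6 [-2.5, 0.0, -0.9, 0.0, 0.0, 0.0] 
7 [-2.5, 0.0, -0.9, 0.0, 0.0, 0.0] 
0 [-1.4, 0.0, -0.5, 0.0, 0.0, 0.0] 
1 [-1.4, 0.0, -0.5, 0.0, 0.0, 0.0] 
2 [-1.4, 0.0, -0.5, 0.0, 0.0, 0.0] 
3 [-1.4, 0.0, -0.6, 0.0, 0.0, 0.0] 
4 [-1.2, 0.0, -0.4, 0.0, 0.0, 0.0] 
5 [-1.2, 0.0, -0.3, 0.0, 0.0, 0.0] 
6 [-1.2, 0.0, -0.4, 0.0, 0.0, 0.0] 
7 [-1.2, 0.0, -0.4, 0.0, 0.0, 0.0] 
[502.4696235  279.21235676  95.48636827]
```

>>> apply_moves(steps=[[-1,-0.3,-0.2,1,0,0,0],[-1,-0.3,-0.1,0.9,0,0,0],[-1,-3.1,0,-1.1,0,0,0],[-1,-3.1,0,-1.1,0,0,0],[-1,-3.2,0,-1.2,0,0,0],[-1,-2.5,0,-0.9,0,0,0],[-1,0,0,0,0,0,0],[-1,0,0,0,0,0,0]])

```text
time: 29.7
tool_pos: [518.3, 275.3, 95.8]
tcp_rot: [180.0, -20.0, -14.3]
ft_force: [-0.1, -0.0, -1.4]
finger_gap: 58.7
grip_force: 86.9
```

```bash
python3 st.py sh
```

```text
[518.27 275.31  95.78] [179.99 -20.04 -14.27] [-0.1 -0.  -1.4] [-0.    0.24  0.03] 58.7 86.9 29.7 qd 0.21
plate local [ 6.32  0.11 24.54] [-1.000e-02 -2.004e+01 -1.427e+01]
front edge x0,h: -54.74 2.26 y 0.11 Fx local [-0.1 -0.1 -1.4]
```

>>> apply_moves(steps=[[-1,-1.3,0,-0.4,0,0,0],[-1,-1.3,0,-0.4,0,0,0],[-1,0,0,0,0,0,0],[-1,0,0,0,0,0,0],[-1,-1.3,0,-0.4,0,0,0],[-1,-1.3,0,-0.4,0,0,0],[-1,0,0,0,0,0,0],[-1,0,0,0,0,0,0]])

```text
time: 30.5
tool_pos: [513.2, 276.6, 95.7]
tcp_rot: [180.0, -20.1, -14.3]
ft_force: [4.0, -1.7, 0.4]
finger_gap: 58.5
grip_force: 86.8
```

```bash
python3 st.py sh
```

```text
[513.23 276.61  95.66] [180.   -20.06 -14.29] [ 4.  -1.7  0.4] [-0.26 -0.3  -0.02] 58.5 86.8 30.5 qd 0.07
plate local [ 1.11  0.12 24.41] [ -0.   -20.06 -14.29]
front edge x0,h: -59.94 2.12 y 0.12 Fx local [ 4.3 -0.7  0.4]
```

Contact force is 4.3 N at x0 = -60, exactly what the spring model gives. I'm pressing further.

>>> apply_moves(steps=[[-1,-1.7,0,-0.6,0,0,0],[-1,-1.7,0,-0.6,0,0,0],[-1,-1.7,0,-0.6,0,0,0],[-1,-1.7,0,-0.6,0,0,0],[-1,-1.7,0,-0.6,0,0,0],[-1,-1.7,0,-0.6,0,0,0],[-1,0,0,0,0,0,0],[-1,0,0,0,0,0,0]])

```text
time: 31.3
tool_pos: [503.0, 279.2, 95.8]
tcp_rot: [-180.0, -20.1, -14.3]
ft_force: [6.3, -2.9, -0.3]
finger_gap: 58.4
grip_force: 86.8
```

```bash
python3 st.py sh;  python3 - <<'E'
from h import *
from bench import r
p,Rc,s=cur(r)
print(plan((p,Rc),[(*edge(-72,1.5,16),3),(*edge(-73.3,1,10),3),(*edge(-74,.8,6),2),(*edge(-74,.5,0),4)])[0])
E
```

```text
[503.   279.23  95.76] [-180.    -20.1   -14.29] [ 6.3 -2.9 -0.3] [-0.39 -0.8   0.01] 58.4 86.8 31.3 qd 0.13
plate local [-9.46  0.13 24.51] [  0.   -20.1  -14.29]
front edge x0,h: -70.5 2.17 y 0.13 Fx local [ 6.8 -1.3 -0.3]
0 [-0.9, 0.0, 1.6, 0.0, -0.27, 0.0] 
1 [-0.9, 0.1, 1.6, 0.0, -0.28, 0.0] 
2 [-0.9, 0.0, 1.7, 0.0, -0.27, 0.0] 
3 [-1.1, 0.0, 2.3, 0.0, -0.4, 0.0] 
4 [-1.0, 0.0, 2.4, 0.0, -0.4, 0.0] 
5 [-0.9, 0.0, 2.4, 0.0, -0.4, 0.0] 
6 [-0.9, 0.0, 2.3, 0.0, -0.4, 0.0] 
7 [-0.9, 0.0, 2.4, 0.0, -0.4, 0.0] 
0 [-0.5, 0.0, 1.8, 0.0, -0.3, 0.0] 
1 [-0.4, 0.0, 1.8, 0.0, -0.3, 0.0] 
2 [-0.3, 0.0, 1.8, 0.0, -0.3, 0.0] 
3 [-0.3, 0.0, 1.8, 0.0, -0.3, 0.0] 
[498.85755164 280.17856171  70.4235943 ]
```

>>> apply_moves(steps=[[-1,-0.9,0,1.6,0,-0.27,0],[-1,-0.9,0.1,1.6,0,-0.28,0],[-1,-0.9,0,1.7,0,-0.27,0],[-1,-1.1,0,2.3,0,-0.4,0],[-1,-1,0,2.4,0,-0.4,0],[-1,-0.9,0,2.4,0,-0.4,0],[-1,0,0,0,0,0,0],[-1,0,0,0,0,0,0]])

```text
time: 32.1
tool_pos: [501.6, 279.6, 82.8]
tcp_rot: [-180.0, -10.0, -14.3]
ft_force: [6.7, -2.5, 0.5]
finger_gap: 58.3
grip_force: 86.9
```

```bash
python3 st.py sh;  python3 - <<'E'
from h import *
from bench import r
p,Rc,s=cur(r)
print(plan((p,Rc),[(*edge(-74,.6,5),4),(*edge(-74,.2,0),4)])[0])
im=[cv2.resize(r.snapshot(n)["color"][a:a+75,b:b+100],(400,300),interpolation=cv2.INTER_CUBIC) for n,a,b in(("scene",105,180),("top",165,100))]
cv2.imwrite("pics/g9.png",np.hstack(im))
E
```

```text
[501.57 279.58  82.83] [-179.97  -10.03  -14.33] [ 6.7 -2.5  0.5] [-0.36 -0.68  0.09] 58.3 86.9 32.1 qd 0.36
plate local [-8.6   0.11 12.44] [  0.03 -10.03 -14.33]
front edge x0,h: -72.61 1.12 y 0.11 Fx local [ 7.1 -0.7  0.5]
0 [-0.7, 0.0, 1.5, 0.0, -0.25, 0.0] 
1 [-0.7, 0.1, 1.5, 0.0, -0.25, 0.0] 
2 [-0.7, 0.0, 1.6, 0.0, -0.25, 0.0] 
3 [-0.6, 0.0, 1.5, -0.01, -0.26, -0.01] 
4 [-0.4, 0.0, 1.5, 0.0, -0.25, 0.0] 
5 [-0.3, 0.0, 1.6, 0.0, -0.25, 0.0] 
6 [-0.4, 0.0, 1.5, 0.0, -0.25, 0.0] 
7 [-0.3, 0.0, 1.6, 0.0, -0.25, 0.0] 
[498.76436247 280.18981585  70.14014622]
```

View pics/g9.png

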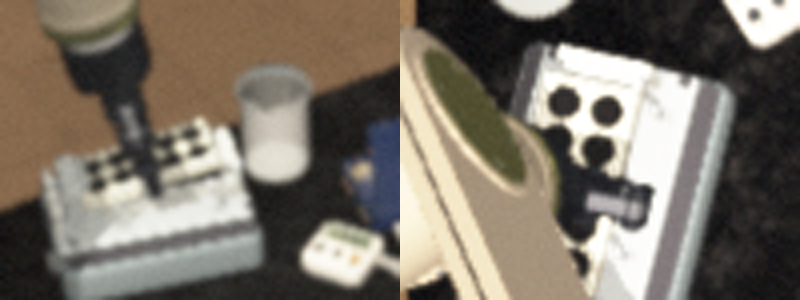

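The plate's front end is under the claw, and its far end, at (205,130) in the left crop, is inside the stop's lip. I'm laying it flat.

>>> apply_moves(steps=[[-1,-0.7,0,1.5,0,-0.25,0],[-1,-0.7,0.1,1.5,0,-0.25,0],[-1,-0.7,0,1.6,0,-0.25,0],[-1,-0.6,0,1.5,0,-0.26,0],[-1,-0.4,0,1.5,0,-0.25,0],[-1,-0.3,0,1.6,0,-0.25,0],[-1,0,0,0,0,0,0],[-1,0,0,0,0,0,0]])

```text
time: 33.0
tool_pos: [499.3, 280.2, 73.3]
tcp_rot: [-180.0, -2.5, -14.3]
ft_force: [6.5, -1.8, 1.3]
finger_gap: 58.6
grip_force: 87.1
```

```bash
python3 st.py sh;  python3 - <<'E'
from h import *
from bench import r
p,Rc,s=cur(r)
print(plan((p,Rc),[(*edge(-74,.2,0),4),(*edge(-66,.2,0),6)])[0])
E
```

```text
[499.34 280.24  73.27] [-179.95   -2.49  -14.32] [ 6.5 -1.8  1.3] [-0.27 -0.74  0.07] 58.6 87.1 33.0 qd 0.27
plate local [-9.11  0.2   3.25] [  0.05  -2.49 -14.32]
front edge x0,h: -74.05 0.42 y 0.2 Fx local [ 6.8 -0.1  1.3]
0 [-0.2, 0.1, 0.8, 0.0, -0.12, 0.0] 
1 [-0.1, 0.0, 0.7, 0.0, -0.13, 0.0] 
2 [-0.1, 0.1, 0.8, -0.01, -0.12, 0.0] 
3 [-0.2, 0.0, 0.8, 0.0, -0.13, 0.0] 
4 [1.3, 0.0, 0.0, 0.0, 0.0, 0.0] 
5 [1.4, 0.0, 0.0, 0.0, 0.0, 0.0] 
6 [1.3, 0.0, 0.0, 0.0, 0.0, 0.0] 
7 [1.3, 0.0, 0.0, 0.0, 0.0, 0.0] 
0 [1.4, 0.0, 0.0, 0.0, 0.0, 0.0] 
1 [1.3, 0.0, 0.0, 0.0, 0.0, 0.0] 
[506.54524738 278.20229124  70.14952112]
```

>>> apply_moves(steps=[[-1,-0.2,0.1,0.8,0,-0.12,0],[-1,-0.1,0,0.7,0,-0.13,0],[-1,-0.1,0,0.8,0,-0.12,0],[-1,-0.1,0,0.8,0,-0.13,0],[-1,0,0,0,0,0,0],[-1,0,0,0,0,0,0],[-1,0,0,0,0,0,0],[-1,0,0,0,0,0,0]])

```text
time: 33.8
tool_pos: [498.6, 280.5, 71.3]
tcp_rot: [-180.0, 0.0, -14.3]
ft_force: [-0.1, -3.8, 11.7]
finger_gap: 58.7
grip_force: 88.6
```

```bash
python3 st.py sh
```

```text
[498.57 280.49  71.34] [-1.7996e+02  2.0000e-02 -1.4280e+01] [-0.1 -3.8 11.7] [-0.79  0.05  0.04] 58.7 88.6 33.8 qd 0.1
plate local [-9.31  0.25  1.39] [  0.04   0.02 -14.28]
front edge x0,h: -74.31 1.41 y 0.25 Fx local [ 0.8 -3.7 11.7]
```

>>> apply_moves(steps=[[-1,0,0,-0.5,0,0,0],[-1,0,0,-0.4,0,0,0],[-1,1,0,0,0,0,0],[-1,1,0,0,0,0,0],[-1,1,0,0,0,0,0],[-1,1,0,0,0,0,0],[-1,0,0,0,0,0,0],[-1,0,0,0,0,0,0]])

```text
time: 34.6
tool_pos: [501.9, 279.7, 71.3]
tcp_rot: [-180.0, 0.1, -14.3]
ft_force: [0.2, -1.3, 8.1]
finger_gap: 58.3
grip_force: 88.0
```

```bash
python3 st.py sh
python3 - <<'E'
from h import *
from bench import r
p,Rc,s=cur(r); pp,e=plate_of(p,Rc,OFF); capcheck(r,pp,e)
E
```

```text
[501.86 279.66  71.35] [-1.7996e+02  9.0000e-02 -1.4280e+01] [ 0.2 -1.3  8.1] [-0.46 -0.1   0.11] 58.3 88.0 34.6 qd 0.18
plate local [-5.9   0.26  1.4 ] [  0.04   0.09 -14.28]
front edge x0,h: -70.9 1.5 y 0.26 Fx local [ 0.5 -1.2  8.1]
scene [(6, [1.23, 2.57]), (7, [-0.19, -1.8])]
top [(1, [0.57, 0.8]), (3, [1.49, 0.7]), (8, [0.74, 0.06])]
```

>>> apply_moves(steps=[[-1,0,0,-0.3,0,0,0],[-1,1,0,-0.1,0,0,0],[-1,1,0,0,0,0,0],[-1,1,0,0,0,0,0],[-1,1,0,0,0,0,0],[-1,0,0,0,0,0,0],[-1,0,0,0,0,0,0],[-1,0,0,0,0,0,0]])

```text
time: 35.5
tool_pos: [505.5, 278.7, 71.4]
tcp_rot: [-180.0, 0.1, -14.3]
ft_force: [1.1, -0.4, 7.0]
finger_gap: 58.9
grip_force: 87.8
```

```bash
python3 st.py sh
```

```text
[505.53 278.72  71.4 ] [-1.7997e+02  1.1000e-01 -1.4280e+01] [ 1.1 -0.4  7. ] [-0.26 -0.16  0.1 ] 58.9 87.8 35.5 qd 0.13
plate local [-2.11  0.25  1.45] [  0.03   0.11 -14.28]
front edge x0,h: -67.11 1.58 y 0.25 Fx local [ 1.2 -0.1  7. ]
```

>>> apply_moves(steps=[[0.3,0,0,0,0,0,0],[1,0,0,0,0,0,0],[1,0,0,0,0,0,0],[1,0,0,0,0,0,0],[1,0,0,0,0,0,0],[1,0,0,0,0,0,0],[1,0,0,0,0,0,0],[1,0,0,0,0,0,0]])

```text
time: 36.3
tool_pos: [505.5, 278.2, 70.8]
tcp_rot: [180.0, 0.1, -14.3]
ft_force: [-0.7, 1.0, 0.6]
finger_gap: 85.3
grip_force: 0.0
```

>>> apply_moves(steps=[[1,0,0,-8,0,0,0],[1,0,0,-15,0,0,0],[1,0,0,-25,0,0,0],[1,0,0,-30,0,0,0],[1,0,0,-30,0,0,0],[1,0,0,-30,0,0,0],[1,0,0,-20,0,0,0],[1,0,0,-5,0,0,0]])

```text
time: 37.1
tool_pos: [507.5, 278.9, 238.9]
tcp_rot: [-179.8, -0.2, -14.3]
ft_force: [0.2, 0.1, 0.4]
finger_gap: 85.5
grip_force: 0.0
```

>>> apply_moves(steps=[[1,-25,-25,-5,0,0,0],[1,-25,-25,-5,0,0,0],[1,-25,-30,-5,0,0,0],[1,-20,-30,-5,0,0,0],[1,-15,-30,-5,0,0,0],[1,-10,-30,0,0,0,0],[1,0,-20,0,0,0,0],[1,0,0,0,0,0,0]])

```text
time: 37.9
tool_pos: [435.6, 493.7, 257.8]
tcp_rot: [179.9, 0.2, -14.2]
ft_force: [-0.1, 0.1, -0.1]
finger_gap: 85.7
grip_force: 0.0
```

```bash
python3 st.py sh
python3 - <<'E'
from h import *
from bench import r
A=np.array(caps(load("top"),(110,190,170,260)))
capcheck(r,[506.0,277.2,84],[0,0,-14.2],"z")
for b in[(110,190,170,260),(228,288,180,250)]: print(np.round(caps(load("topz"),b),1).tolist())
print(np.round(A,1).tolist())
c=load("topz")["color"]; M=np.zeros((600,780,3),np.uint8)
M[:600,:480]=cv2.resize(c[165:265,110:190],(480,600),interpolation=cv2.INTER_CUBIC); M[:300,480:]=cv2.resize(c[186:246,228:288],(300,300),interpolation=cv2.INTER_CUBIC)
M[300:,480:]=cv2.resize(load("scenez")["color"][110:180,180:250],(300,300),interpolation=cv2.INTER_CUBIC)
cv2.imwrite("pics/fin.png",M)
E
```

```text
[435.64 493.66 257.75] [ 1.7994e+02  1.7000e-01 -1.4170e+01] [-0.1  0.1 -0.1] [ 0.06 -0.02 -0.05] 85.7 0.0 37.9 qd 2.69
plate local [-122.9   191.29  187.81] [ -0.06   0.17 -14.17]
front edge x0,h: -187.9 188.0 y 191.29 Fx local [-0.1  0.  -0.1]
scene []
top [(0, [-0.03, 0.05]), (1, [0.02, -0.11]), (2, [0.0, 0.06]), (3, [0.04, -0.05]), (4, [0.01, 0.03]), (5, [0.01, 0.01]), (6, [-0.02, 0.0]), (7, [-0.02, 0.02]), (8, [0.09, -0.38]), (9, [0.12, -0.48])]
[[143.7, 186.9, 33.3], [154.1, 189.0, 32.8], [141.2, 196.2, 33.0], [151.6, 198.4, 32.5], [138.7, 205.5, 33.8], [149.1, 207.8, 33.8], [136.1, 214.9, 35.0], [146.6, 217.2, 33.6], [133.7, 224.0, 33.2], [144.2, 226.2, 28.2]]
[[248.5, 198.3, 30.9], [259.1, 200.1, 31.0], [247.2, 207.2, 29.1], [257.8, 209.0, 29.8], [246.0, 215.9, 28.6], [256.4, 217.7, 29.3], [244.7, 224.4, 27.9], [255.1, 226.2, 29.1], [243.5, 233.0, 27.8], [253.8, 234.7, 27.3]]
[[143.7, 186.8, 31.2], [154.1, 189.0, 31.4], [141.2, 196.2, 31.2], [151.6, 198.3, 30.5], [138.7, 205.4, 31.6], [149.1, 207.8, 32.2], [136.1, 214.9, 33.8], [146.5, 217.2, 31.8], [133.8, 223.9, 28.6], [144.2, 226.2, 26.7], [160.5, 250.8, 10.5]]
```

View pics/fin.png

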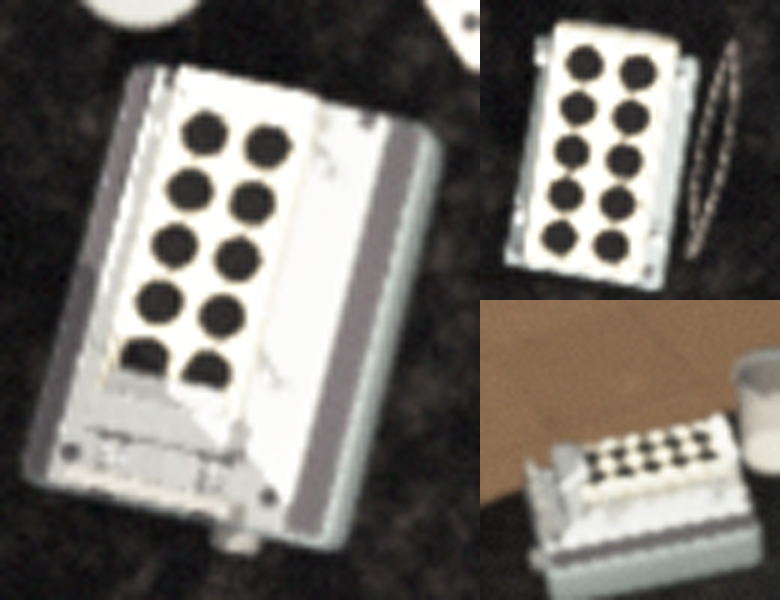

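The loaded plate's caps are within 0.1 px of the first plate's seated positions. I'm checking the stand plate's fit, then handing in.

Run:
```python
from h import *
from bench import r
from scipy.optimize import least_squares
s=load("topz"); C=np.array(sorted(caps(s,(228,288,180,250)),key=lambda c:c[1]))[:,:2]
L=np.array([[(2-i)*24.43,(.5-j)*27.03,15] for i in range(5) for j in range(2)])
f=least_squares(lambda p:(proj(s,frame(0,p[2],p[3])[0].apply(L)+[p[0],p[1],60.5])-C).ravel(),[484,8,-.2,.56])
print(f.x[:2],np.degrees(f.x[2:]),"rms",np.sqrt(np.mean(f.fun**2)))
c=frame(0,np.radians(-11.4),TH)[0].inv().apply(np.array([f.x[0]-484.3,f.x[1]-8.0,0])); print("local",c)
if abs(np.degrees(f.x[2])+11.4)<1.5 and abs(f.x[3]-.56)<.04 and np.sqrt(np.mean(f.fun**2))<.15: print(r.hand_in())
```

```text
[484.03377691   7.84370123] [-11.30679417  32.21009819] rms 0.036808316686725795
local [-0.19493411 -0.20583613  0.12221385]
the job is handed in; nothing more can be done
None
```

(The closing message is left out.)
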